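Set up the specimen viewing holders for class

ROBOT

A 6-joint arm with a two-finger parallel gripper is mounted at the origin on the work surface. World frame = base frame: x ahead of the robot, y to its left, z up, the work surface at z = 0. Lengths are in m, angles in rad, forces in N, time in s.
With the tool pointing down it reaches from about 0.3 to 1 m from the base axis. Payload 5.1 kg.
Tool frame: the origin (TCP) lies between the finger pads; the fingertips stand 11 mm ahead of it and the grasp point (between the pads) lies 8 mm behind it; z points along the fingers, y is the line along which they close (so a half turn about z gives the same grasp; the last joint's range is limited). The gripper opens to 95 mm and grips with 3 to 60 N. Pads are 20 mm wide; open, the fingers measure 119 mm over their backs; the gripper's body (75 mm by 180 mm) begins 59 mm behind the grasp point.
Start: joints at [-1.429, 0.124, 1.65, -0, 1.367, -0.083], TCP at [0.145, -0.634, 0.2] pointing down, gripper open.
Joint ranges: [-2.61, 2.61], [-1.02, 2.33], [0.03, 2.71], [-1.35, 4.49], [0.32, 2.68], [-2.91, 2.91]. Speed limits (rad/s): [2.57, 2.57, 3.14, 3.14, 3.14, 3.14].

INTERFACE

Orientations are given as a unit quaternion [w, x, y, z].
In Python, from cell import r, optics, finish_job, nets gives the robot as it stands.
- The arm moves only by the tool move_arm, never from a script. Its argument "targets" is text: rows parted by semicolons, each of 6 numbers parted by spaces: the shift along the tool's x, y, z in mm, then the turn, a rotation vector about the tool's x, y, z in degrees. A call has exactly 8 rows; each row is the pose to reach, as a shift and turn from the pose commanded when the call began, along the tool's axes at that moment; what a row does not reach only later rows make up. A row lasts 1/12 s, in which the tool goes at most 41.7 mm and 7.16 degrees, less where a joint would pass 70% of its speed; a pose out of reach is approached as far as the arm can. A call with a gripper value outside its range is refused whole. "jaw" is the closure, from 0 (fully open) to 1 (shut), set as the call begins (left out, the last holds). The fingers move at their own pace and stop on an object; "force" is the grip in N (left out, the last holds). Time passes only in rows, so rows that repeat a pose let the fingers close, or fill a call up. It gives the time, the measured TCP pose, the force, the opening and the grip force at its end, in the units of the state.
- r.observe(): the state, without advancing time (a new reading comes with each control period).
- optics.capture(name): name is "scene" or "top" or "wrist"; returns a dict with "frame" (384x512x3 uint8, red, green, blue), "intrinsics" (3x3 intrinsics, pixels), "xyz" and "orientation" of the camera in the world; the wrist camera has in their place "tool_from_camera" (4x4, takes a point from camera to tool coordinates, whose origin is the TCP and whose axes are the flange's). Camera axes: x right, y down, z forward; pixel columns grow to the right and rows downward; lengths in m; the calibration is good to about 2 mm. The wrist camera is an equidistant fisheye: a pixel r from the principal point sees the ray r / f radians off the axis. A picture is of the moment at which its call begins: read the wrist's pose just before it. There is no depth.
- finish_job(): hands the job in; it is judged then, once.
Trained networks look in the newest picture that a camera, given by its name, has taken for a name from the list of things; names that differ only in an ending like _2 or _b are one class to them, and where a whole thing is asked for, a point or a joint stands for the part that bears it (a point fixed in the world has none). Each returns a list of dicts, best first, with "score" (0 to 1); they miss things now and then, are a little off and sometimes report something else, mostly with a low value. They report only what shows in the picture. A call takes as long as a camera call.
- nets.look_for(camera, target): "location" ([column, row] in pixels, amid what is visible of it).
The state is a dict: "clock": time; "joint_positions": joint angles; "dq": joint speeds; "effort": joint torques, N m; "ee_pos": TCP position; "tcp_rot": TCP orientation; "wrist_force": force on the tool from outside, world axes, zero at the start; "torque": the same for the moment, N m; "width": opening from 0.0 (shut) to 1.0 (fully open); "grip_force": force on a finger pad.
Only numpy, scipy, OpenCV 4.12 (cv2) and the standard library are available. Lean on these libraries where they do the work, as an engineer would, in place of code of your own. Each camera call takes 0.05 s, during which the arm holds its last target. There are 200 camera calls.

TASK

Get the specimen viewing bench ready: clip every specimen plate on the bench into the spring holder of its own colour, so that it lies level and centred between the two jaws with each end caught between a jaw's ledge and lip, and turn the brightness knob until the orange pointer stands level with the green tab. Last of all, with that done, push the lamp lever fully over, away from the robot; leave the other things on the bench where they are.

Things in the scene. Friction and masses are not known exactly. Their poses are not given: they have to be found in the camera images.
- plate_red: specimen plate: rigid pale resin slab 90 x 50 x 8 mm (its x, y, z), about 50 g, with two red bands across its top near the short ends and a leaf in the middle; origin at the centre of its underside. Starts flat on the bench. Either short end may go to either jaw. None if absent today
- holder_red_seat (a point): seat of the red spring holder (fixed; red jaws and end posts): midway between its two jaws at the level where a plate's underside rests, 40 mm above the bench; a seated plate's origin lies here. x runs from near to far jaw (roughly away from the robot), z up. Holder 156 x 70 mm (x, y), 56 mm high at its end posts (inner faces 69 mm from the seat), base 12 mm thick, open between the jaws
- plate_yellow: specimen plate: rigid pale resin slab 90 x 50 x 8 mm (its x, y, z), about 50 g, with two yellow bands across its top near the short ends and a leaf in the middle; origin at the centre of its underside. Starts flat on the bench. Either short end may go to either jaw. None if absent today
- holder_yellow_seat (a point): seat of the yellow spring holder (fixed; yellow jaws and end posts): midway between its two jaws at the level where a plate's underside rests, 40 mm above the bench; a seated plate's origin lies here. x runs from near to far jaw (roughly away from the robot), z up. Holder 156 x 70 mm (x, y), 56 mm high at its end posts (inner faces 69 mm from the seat), base 12 mm thick, open between the jaws
- plate_blue: specimen plate: rigid pale resin slab 90 x 50 x 8 mm (its x, y, z), about 50 g, with two blue bands across its top near the short ends and a leaf in the middle; origin at the centre of its underside. Starts flat on the bench. Either short end may go to either jaw. None if absent today
- holder_blue_seat (a point): seat of the blue spring holder (fixed; blue jaws and end posts): midway between its two jaws at the level where a plate's underside rests, 40 mm above the bench; a seated plate's origin lies here. x runs from near to far jaw (roughly away from the robot), z up. Holder 156 x 70 mm (x, y), 56 mm high at its end posts (inner faces 69 mm from the seat), base 12 mm thick, open between the jaws
- plate_black: specimen plate: rigid pale resin slab 90 x 50 x 8 mm (its x, y, z), about 50 g, with two black bands across its top near the short ends and a leaf in the middle; origin at the centre of its underside. Starts flat on the bench. Either short end may go to either jaw. None if absent today
- holder_black_seat (a point): seat of the black spring holder (fixed; black jaws and end posts): midway between its two jaws at the level where a plate's underside rests, 40 mm above the bench; a seated plate's origin lies here. x runs from near to far jaw (roughly away from the robot), z up. Holder 156 x 70 mm (x, y), 56 mm high at its end posts (inner faces 69 mm from the seat), base 12 mm thick, open between the jaws
- holder_red_far_wall (a point): (all holders alike) foot of the inner face of the far (+x) jaw's wall, red holder, at seat level, 43 mm from the seat at rest; moves with the jaw. C-shaped jaw 40 mm wide: a black ledge at seat level reaches 10 mm inward from the wall, a 3 mm thick lip reaches 4 mm inward, underside 12 mm and top 15 mm above seat level. It slides outward up to 14 mm against a spring (1.2 N + 0.3 N per mm)
- holder_red_near_wall (a point): the same point on the near (-x) jaw of the red holder, the mirror image. The walls rest 86 mm apart, less than the plate's 90 mm: tilt the plate, slide one end under one lip and push that jaw back about 10 mm, lower the other end inside the other lip, let the springs push the plate back until both lips cover it and it is centred
- control: white lamp control box fixed to the bench, 150 x 240 x 40 mm (x, y, z), origin at the centre of its underside; carries the brightness knob, the scale with pointer and tabs, and the lamp lever. Its x points roughly away from the robot, y to the robot's left
- dimmer (a joint): brightness knob angle (rad, 0 to 7.5), grows as the knob is turned clockwise seen from above; turns easily (0.03 N m) and stays. Every radian clockwise moves the orange pointer 8 mm towards the box's -y (to the robot's right)
- dimmer_grip (a point): on the knob's upright axis at the height to grip it, 77 mm above the bench. The black knob has a bar grip 42 mm long (x of this point), 14 mm thick (y), from 54 to 84 mm above the bench, over a 44 mm round skirt; the point turns with the knob
- pointer_tip (a point): tip of the orange pointer that slides along the scale (box's y) behind the knob, on top of the control box; driven only by the knob
- tab_green: green tab (10 x 5 x 12 mm, fixed) standing on the far edge of the scale; origin at the centre of its underside, same axes as the box. The pointer is to be level with it along the box's y; it is then about 10 mm beyond the pointer's tip in x. A black tab of the same size on the same edge is not to be used
- lamp (a joint): lamp lever angle (rad): 0 is off (leaning 0.5 rad towards the robot, the box's -x), 1.0 is fully on (leaning 0.5 rad away). It swings in the box's x-z plane, moves easily (0.06 N m) and stays where it is left
- lamp_tip (a point): centre of the black ball (26 mm across) at the end of the lamp lever, 55 mm from its pivot; the pivot is 62 mm above the bench, on a grey block whose top is 65 mm above the bench
- beaker: open glass beaker, 64 mm across, 85 mm high, loose bystander; origin at the centre of its underside (so for all bystanders)
- petri_dish: greenish glass dish 70 mm across, 16 mm high, loose bystander
- stopper: cork stopper 28 mm across, 28 mm high, loose bystander
- lab_brush: wooden-handled brush 160 mm long lying down, loose bystander
- wash_bottle: white bottle with red cap, 66 mm across, 170 mm high, loose bystander
- jar: amber jar with black lid, 72 mm across, 110 mm high, loose bystander
- slide_box: small wooden box 60 x 90 x 30 mm, loose bystander

How it is judged:
On the way, in this order (a step that is already met when the one before it is completed fails the run):
1. every plate present is seated in the holder of its colour and released, and the pointer is level with the green tab (x of plate_red in the frame of holder_red_seat between -0.004 and 0.004 m and y of plate_red in the frame of holder_red_seat between -0.009 and 0.009 m and z of plate_red in the frame of holder_red_seat between -0.0025 and 0.005 m and angle between each of plate_red, plate_yellow, plate_blue, plate_black's own z axis and vertical below 0.06 rad and angle between the x axis of plate_red and the x axis of holder_red_seat, either way round below 0.12 rad and contact force between the fingers and plate_red below 0.05 N and x of plate_yellow in the frame of holder_yellow_seat between -0.004 and 0.004 m and y of plate_yellow in the frame of holder_yellow_seat between -0.009 and 0.009 m and z of plate_yellow in the frame of holder_yellow_seat between -0.0025 and 0.005 m and angle between the x axis of plate_yellow and the x axis of holder_yellow_seat, either way round below 0.12 rad and contact force between the fingers and plate_yellow below 0.05 N and x of plate_blue in the frame of holder_blue_seat between -0.004 and 0.004 m and y of plate_blue in the frame of holder_blue_seat between -0.009 and 0.009 m and z of plate_blue in the frame of holder_blue_seat between -0.0025 and 0.005 m and angle between the x axis of plate_blue and the x axis of holder_blue_seat, either way round below 0.12 rad and contact force between the fingers and plate_blue below 0.05 N and x of plate_black in the frame of holder_black_seat between -0.004 and 0.004 m and y of plate_black in the frame of holder_black_seat between -0.009 and 0.009 m and z of plate_black in the frame of holder_black_seat between -0.0025 and 0.005 m and angle between the x axis of plate_black and the x axis of holder_black_seat, either way round below 0.12 rad and contact force between the fingers and plate_black below 0.05 N and y of pointer_tip in the frame of tab_green between -0.002 and 0.002 m), for 0.2 s.
2. the lamp lever is fully over (value of joint lamp above 0.85 rad), for 0.2 s.
At the end, for the whole second after the job is handed in: each plate present released, still, in its colour's holder: origin within 4 mm of the seat along x, 9 mm in y, -2.5 to 5 mm in z, tilt under 0.06 and yaw error under 0.12 rad; pointer within 2 mm of the green tab along the box's y; lamp lever past 0.85 rad (all of step 1 and value of joint lamp above 0.85 rad and linear speed of each of plate_red, plate_yellow, plate_blue, plate_black below 0.02 m/s); the robot touches nothing.
It fails at once if a bystander is moved more than 4 cm or knocked over (distance of any of beaker, petri_dish, stopper, lab_brush, wash_bottle, jar, slide_box from where it was at the start of the episode above 0.04 m or angle between any of beaker, wash_bottle, jar, stopper's own z axis and vertical above 0.6 rad).
Of plate_red, plate_yellow, plate_blue, plate_black only 3 to 4 are there at a start; the rules pass over those that are not, and their reading is None.
At some moment in a run one of plate_red, plate_yellow, plate_blue, plate_black may be knocked a few centimetres aside while the robot is not near it.
It also fails if it takes over 210 s, if anything falls off the work surface, if the arm or the gripper's body presses on something with over 40 N, if the wrist force passes 120 N, or if a joint passes its speed limit or range.

## Working session

There is one attempt and no reset: what is moved stays moved. The work goes in short steps, Python scripts to look and compute and a tool call to move; the robot and the scene stay as the last step left them, time stands still between calls to the robot, and variables do not carry over. Pictures are saved under pics/ and viewed, at most 14 in all, crops included, and the job is handed in when it is done.

Besides the shell and the picture viewer there is one more tool, called after "Emit:" as name(argument=value, ...) on one line, values as JSON. move_arm: Moves the arm, as the interface text tells. Its arguments: {"type":"object","properties":{"targets":{"type":"string"},"jaw":{"type":"number"},"force":{"type":"number"}},"required":["targets"]}

```bash
mkdir -p pics; ls
cat > h.py <<'E'
from cell import r, optics, finish_job, nets
import numpy as np, cv2
from scipy.spatial.transform import Rotation as R
def rot(q): return R.from_quat([q[1],q[2],q[3],q[0]])
def cap(n,save=None):
    s=r.observe(); c=optics.capture(n); c['s']=s
    if save: cv2.imwrite('pics/'+save,c['frame'][:,:,::-1])
    return c
def ray(c,uv):
    K=np.array(c['intrinsics']); x=(uv[0]-K[0,2])/K[0,0]; y=(uv[1]-K[1,2])/K[1,1]
    if 'tool_from_camera' in c:
        t=np.hypot(x,y); d=np.array([x/t*np.sin(t),y/t*np.sin(t),np.cos(t)]) if t>0 else np.array([0,0,1.])
        T=np.array(c['tool_from_camera']); Q=rot(c['s']['tcp_rot'])
        return Q.apply(T[:3,:3]@d), Q.apply(T[:3,3])+np.array(c['s']['ee_pos'])
    return rot(c['orientation']).apply([x,y,1]), np.array(c['xyz'])
def at(c,uv,z):
    d,o=ray(c,uv); return o+d*(z-o[2])/d[2]
def pix(c,p):
    K=np.array(c['intrinsics'])
    if 'tool_from_camera' in c:
        T=np.array(c['tool_from_camera']); q=rot(c['s']['tcp_rot']).inv().apply(np.array(p)-c['s']['ee_pos'])
        q=T[:3,:3].T@(q-T[:3,3]); t=np.arctan2(np.hypot(q[0],q[1]),q[2]); n=np.hypot(q[0],q[1])
        return K[0,2]+K[0,0]*t*q[0]/n, K[1,2]+K[1,1]*t*q[1]/n
    q=rot(c['orientation']).inv().apply(np.array(p)-c['xyz']); return K[0,2]+K[0,0]*q[0]/q[2],K[1,2]+K[1,1]*q[1]/q[2]
E
cat > a.py <<'E'
from h import *
print(r.observe())
hz={'plate':.008,'holder':.055,'control':.04,'dimmer':.084,'pointer_tip':.045,'tab_green':.05,'lamp_tip':.11}
for n in ['top','scene']:
    c=cap(n,n+'0.png'); print(n,c['xyz'],c['orientation'],c['intrinsics'])
    for t in ['plate_red','plate_yellow','plate_blue','plate_black','holder_red_far_wall','holder_red_near_wall','holder_red_seat','control','dimmer','pointer_tip','tab_green','lamp_tip','beaker','petri_dish','stopper','lab_brush','wash_bottle','jar','slide_box']:
        try: L=nets.look_for(n,t)
        except Exception as e: print(t,e); continue
        z=next((v for k,v in hz.items() if t.startswith(k)),.02)
        print(t,[(round(l['score'],2),np.round(l['location']).tolist(),np.round(at(c,l['location'],z)[:2],3).tolist()) for l in L[:4]])
    cv2.imwrite('pics/%s0.png'%n,cv2.resize(c['frame'][:,:,::-1],(800,600),interpolation=cv2.INTER_CUBIC))
w=cap('wrist'); print(w['intrinsics'],w['tool_from_camera'])
E
python3 a.py
```

```text
pics
{'clock': 0.0, 'joint_positions': array([-1.42859804e+00,  1.24530202e-01,  1.65167333e+00, -1.89589806e-08,
        1.36745623e+00, -8.26193841e-02]), 'dq': array([ 0.0002195 ,  0.00053226, -0.00073044,  0.00088021,  0.00037192,
       -0.00017738]), 'effort': array([-8.53537713e-04, -4.17600882e+01, -3.59934747e+01,  7.73869688e-02,
        4.93344117e-02, -1.89165735e-04]), 'ee_pos': array([ 0.14476857, -0.63299243,  0.19827121]), 'tcp_rot': array([-1.03309446e-03,  9.93688246e-01,  1.12172200e-01, -3.07937113e-05]), 'wrist_force': array([ 0.28808972, -0.10932338,  0.31803138]), 'torque': array([ 0.00071071, -0.05642957, -0.01411148]), 'grip_force': 0.0, 'width': 0.9981674880337544}
top [ 0.41394849 -0.0201732   1.68180238] [-0.03328267  0.71055817 -0.70229378  0.02797863] [[417.45609946   0.         261.52463938]
 [  0.         417.45609946 196.89909977]
 [  0.           0.           1.        ]]
plate_red []
plate_yellow [(0.53, [159.0, 231.0], [0.418, 0.4]), (0.32, [239.0, 184.0], [0.609, 0.085]), (0.27, [209.0, 180.0], [0.625, 0.206])]
plate_blue [(0.71, [267.0, 226.0], [
[... 2382 characters left out ...]
, [152.0, 191.0], [0.513, -0.343])]
wash_bottle [(0.78, [75.0, 206.0], [0.566, -0.577]), (0.74, [316.0, 269.0], [0.781, 0.152])]
jar [(0.78, [143.0, 140.0], [0.296, -0.404])]
slide_box [(0.7, [377.0, 170.0], [0.44, 0.395]), (0.66, [313.0, 269.0], [0.782, 0.143]), (0.43, [232.0, 206.0], [0.571, -0.086])]
[[297.31863964   0.         258.18212885]
 [  0.         297.31863964 185.83537857]
 [  0.           0.           1.        ]] [[ 7.22919776e-04 -9.66330285e-01 -2.57303824e-01  7.43261858e-02]
 [ 9.99999676e-01  6.07461858e-04  5.28211160e-04  6.93432174e-04]
 [-3.54124183e-04 -2.57304122e-01  9.66330411e-01 -1.85087029e-01]
 [ 0.00000000e+00  0.00000000e+00  0.00000000e+00  1.00000000e+00]]
```

View pics/top0.png

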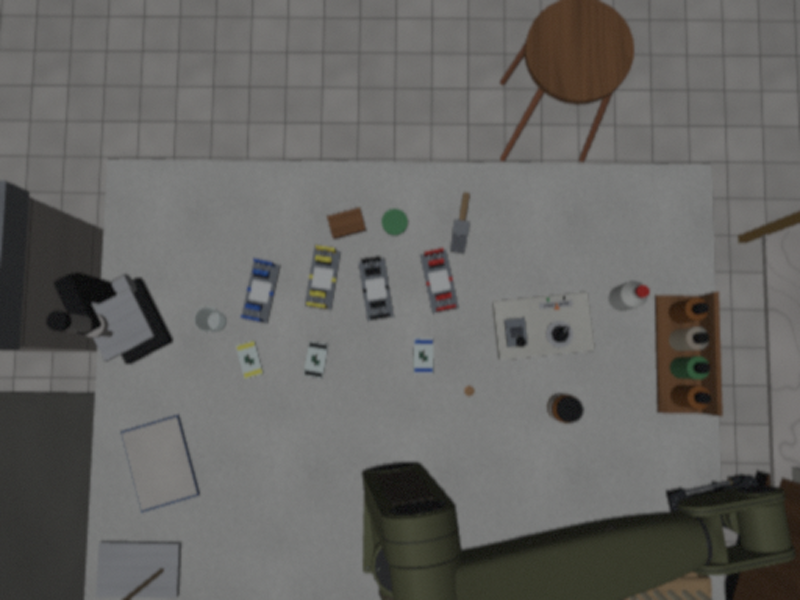

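View pics/scene0.png

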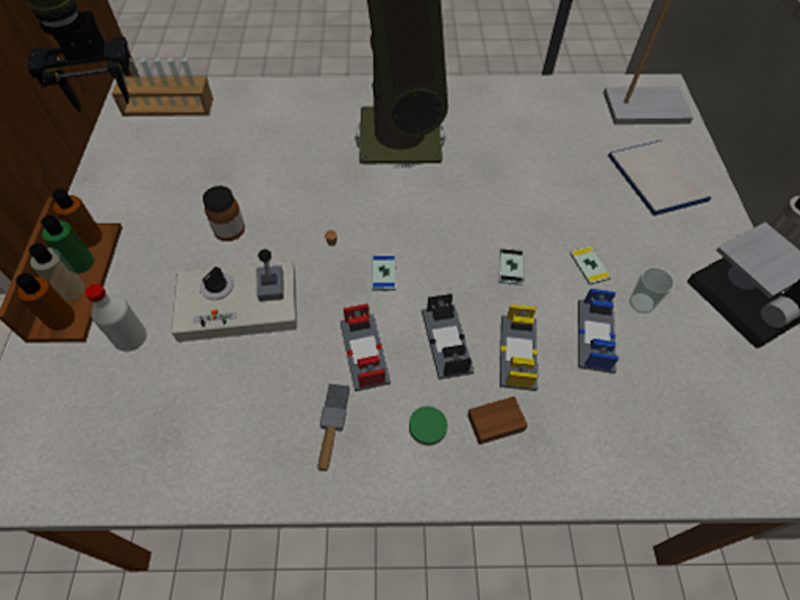

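The top view shows the holders at (260,290) blue, (322,277) yellow, (375,287) black and (439,280) red. The plates are at (249,359) yellow, (316,360) black and (424,356) blue. I see no red plate in either view. The control box is at (543,325).

```bash
cat >> h.py <<'E'
def Q(yaw,tilt=0): # tool-down orientation, tool x at world yaw (deg); tilt>0 lowers tool +x end
    return R.from_euler('z',yaw,degrees=True)*R.from_quat([1,0,0,0])*R.from_euler('y',-tilt,degrees=True)
def plan(p,yaw,tilt=0,s=None):
    s=s or r.observe(); A=rot(s['tcp_rot'])
    d=A.inv().apply(np.array(p)-s['ee_pos'])*1000; t=(A.inv()*Q(yaw,tilt)).as_rotvec(degrees=True)
    return np.round(d,1).tolist(),np.round(t,2).tolist()
E
python3 -c "
from h import *
print(Q(0,10).apply([1,0,0]))
print(plan([.43,-.33,.33],0))"
```

```text
[ 0.98480775  0.         -0.17364818]
([345.6, -232.4, -130.4], [0.0, -0.0, 12.88])
```

Emit:
move_arm(targets="207 -139 -78 0 0 12.88; 207 -139 -78 0 0 12.88; 207 -139 -78 0 0 12.88; 207 -139 -78 0 0 12.88; 207 -139 -78 0 0 12.88; 207 -139 -78 0 0 12.88; 207 -139 -78 0 0 12.88; 207 -139 -78 0 0 12.88", jaw=0, force=25)

```text
clock: 2.72
ee_pos: [0.3177, -0.4509, 0.2796]
tcp_rot: [0.002, 1.0, 0.002, 0.001]
wrist_force: [-0.2, -0.4, -0.6]
width: 0.999
grip_force: 0.0
```

Emit:
move_arm(targets="114 -122 -52 0 0 0; 114 -122 -52 0 0 0; 114 -122 -52 0 0 0; 114 -122 -52 0 0 0; 114 -122 -52 0 0 0; 114 -122 -52 0 0 0; 114 -122 -52 0 0 0; 114 -122 -52 0 0 0")

```text
clock: 3.38
ee_pos: [0.4283, -0.3313, 0.328]
tcp_rot: [-0.0, 1.0, -0.001, -0.001]
wrist_force: [0.0, 0.1, -1.2]
width: 1.004
grip_force: 0.0
```

```bash
cat > b.py <<'E'
import sys
from h import *
c=cap('wrist'); print(c['s']['ee_pos'],c['s']['tcp_rot'],c['s']['clock'])
np.save('last.npy',c,allow_pickle=True)
cv2.imwrite('pics/'+sys.argv[1],cv2.resize(c['frame'][:,:,::-1],(800,600),interpolation=cv2.INTER_CUBIC))
hz={'plate':.008,'holder':.055,'control':.04,'dimmer':.084,'pointer_tip':.045,'tab_green':.05,'lamp_tip':.11}
for t in sys.argv[2:]:
    z=next((v for k,v in hz.items() if t.startswith(k)),.02)
    print(t,[(round(l['score'],2),np.round(l['location'],1).tolist(),np.round(at(c,l['location'],z)[:2],4).tolist()) for l in nets.look_for('wrist',t)[:3]])
E
python3 b.py w1.png control dimmer pointer_tip tab_green lamp_tip
```

```text
[ 0.42834365 -0.33130849  0.32803928] [-4.88180213e-04  9.99998733e-01 -1.03347569e-03 -1.10820194e-03] 3.3833
control [(0.87, [267.0, 98.8], [0.5176, -0.3454])]
dimmer [(0.87, [292.2, 111.3], [0.4986, -0.3803]), (0.47, [10.1, 64.3], [0.6225, 0.1297])]
pointer_tip [(0.74, [292.3, 112.2], [0.4967, -0.3849]), (0.57, [289.4, 67.8], [0.5672, -0.38])]
tab_green [(0.36, [215.9, 127.9], [0.4726, -0.2655])]
lamp_tip [(0.65, [215.4, 129.5], [0.4744, -0.2733])]
```

View pics/w1.png

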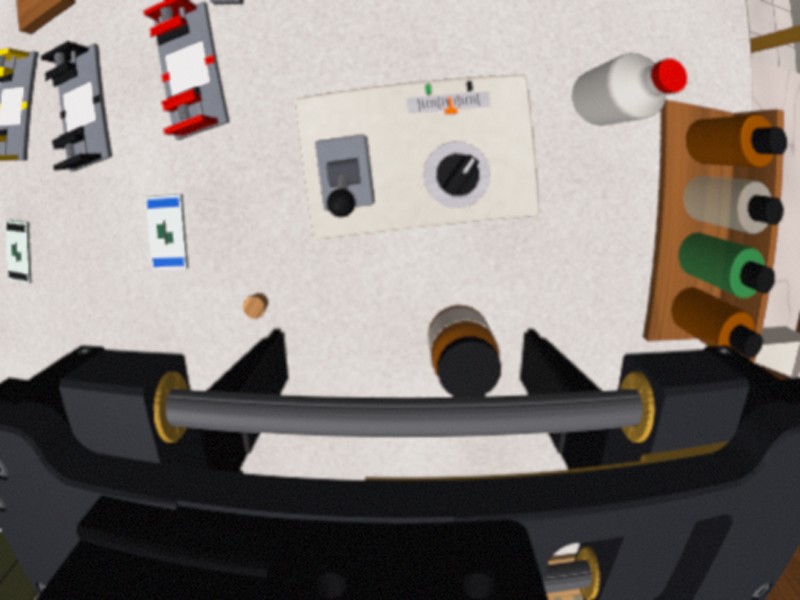

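```bash
python3 -c "
from h import *
print(plan([.43,0.0,.33],0),plan([.45,0.18,.36],0))"
```

```text
([0.5, -330.7, -0.7], [-0.02, 0.03, -0.08]) ([20.2, -510.7, -30.7], [-0.02, 0.03, -0.08])
```

The wrist view shows the pointer at (451,106), right of the green tab at (429,88). The black tab is at (470,85), the knob at (458,173), the lever ball at (341,202) and the blue plate at (166,232).

Emit:
move_arm(targets="-25 -300 110 0 0 0; -25 -300 110 0 0 0; -25 -300 110 0 0 0; -25 -300 110 0 0 0; -25 -300 110 0 0 0; -25 -300 110 0 0 0; -25 -300 110 0 0 0; -25 -300 110 0 0 0")

```text
clock: 4.35
ee_pos: [0.4035, -0.0276, 0.2182]
tcp_rot: [-0.0, 1.0, 0.0, -0.0]
wrist_force: [0.2, -0.2, -0.3]
width: 1.001
grip_force: 0.0
```

```bash
cat > p.py <<'E'
# plate pose: backproject image on plane z, threshold colour bands, fit
import sys
from h import *
HS={'red':((0,120,50),(9,255,255)),'yellow':((22,120,60),(34,255,255)),'blue':((100,120,50),(125,255,255)),'black':((0,0,0),(180,255,60))}
def ortho(c,z,x0,x1,y0,y1,res=.0005):
    xs=np.arange(x1,x0,-res); ys=np.arange(y1,y0,-res)
    P=np.array([[pix(c,(x,y,z)) for y in ys[::8]] for x in xs[::8]],np.float32)
    M=cv2.resize(P,(len(ys),len(xs)),interpolation=cv2.INTER_LINEAR)
    # resize aligns pixel centres: offset of (8-1)/2 px
    im=cv2.remap(c['frame'],M[...,0],M[...,1],cv2.INTER_LINEAR)
    off=3.5*res
    return im,lambda col,row:(x1-row*res+off,y1-col*res+off)
def blobs(im,f,col,amin=100):
    h=cv2.cvtColor(im,cv2.COLOR_RGB2HSV); m=cv2.inRange(h,*map(np.array,HS[col]))
    m=cv2.morphologyEx(m,cv2.MORPH_OPEN,np.ones((5,5)))
    n,_,st,ce=cv2.connectedComponentsWithStats(m)
    return sorted([(int(st[i,4]),np.round(f(*ce[i]),4).tolist(),(st[i,2:4]*.5).tolist()) for i in range(1,n) if st[i,4]>amin],reverse=True),m
if __name__=='__main__':
    col=sys.argv[1]; gx,gy=map(float,sys.argv[2:4])
    c=cap('wrist'); L=nets.look_for('wrist','plate_'+col)[:2]
    print('net',[(round(l['score'],2),np.round(at(c,l['location'],.008)[:2],4)) for l in L])
    if L and len(sys.argv)<5: gx,gy=at(c,L[0]['location'],.008)[:2]
    im,f=ortho(c,.008,gx-.08,gx+.08,gy-.08,gy+.08)
    cv2.imwrite('pics/ortho_%s.png'%col,im[:,:,::-1])
    b,_=blobs(im,f,col); print('bands',b[:5])
    g=cv2.cvtColor(im,cv2.COLOR_RGB2HSV)
    if len(b)>=2:
        a,d=np.array(b[0][1]),np.array(b[1][1]); v=a-d if a[0]>d[0] else d-a
        yaw=np.degrees(np.arctan2(v[1],v[0])); m=(a+d)/2
        print('centre',m,'yaw',yaw,'len',np.linalg.norm(v)); print('hover',plan([m[0],m[1],.08],yaw)); print('grasp',plan([m[0],m[1],.013],yaw))
E
python3 p.py blue .444 -.03
```

```text
net [(0.66, array([ 0.4438, -0.046 ]))]
bands [(1709, [0.4771, -0.0416], [42.0, 10.5]), (1660, [0.4068, -0.0415], [41.5, 10.5])]
centre [ 0.44195 -0.04155] yaw -0.08150176510434824 len 0.07030007112371939
hover ([39.2, 14.9, 137.3], [-0.08, 0.17, 0.38])
grasp ([39.4, 15.0, 204.3], [-0.08, 0.17, 0.38])
```

View pics/ortho_blue.png

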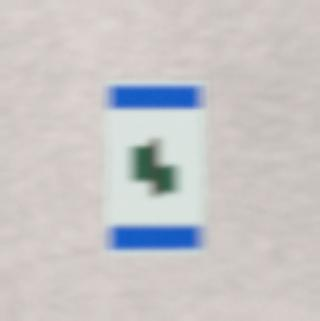

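Emit:
move_arm(targets="39 15 130 0 0 0; 39 15 130 0 0 0; 39 15 130 0 0 0; 39 15 130 0 0 0; 39 15 130 0 0 0; 39 15 130 0 0 0; 39 15 130 0 0 0; 39 15 130 0 0 0")

```text
clock: 5.12
ee_pos: [0.4455, -0.0456, 0.0926]
tcp_rot: [0.001, 1.0, -0.0, 0.003]
wrist_force: [0.5, -0.9, 0.2]
width: 1.003
grip_force: 0.0
```

```bash
python3 -c "
from h import *
im=cv2.imread('pics/ortho_blue.png')
for r_ in range(66,112,3): print(r_,im[r_,120:190].mean(0).astype(int))
for r_ in range(224,270,3): print(r_,im[r_,120:190].mean(0).astype(int))
print([im[160:168,k].mean(0).astype(int).tolist() for k in list(range(95,116,2))+list(range(195,216,2))])
s=r.observe();print(s['ee_pos'],plan([.442,-.0415,.013],-.1))
"
```

```text
66 [199 203 210]
69 [201 204 212]
72 [201 204 212]
75 [199 203 209]
78 [201 204 206]
81 [212 212 204]
84 [214 190 171]
87 [204 133  96]
90 [197  98  37]
93 [196  93  23]
96 [196  93  22]
99 [196  93  22]
102 [196  94  26]
105 [198 105  55]
108 [208 160 135]
111 [220 214 200]
224 [209 194 175]
227 [199 139 108]
230 [196 101  46]
233 [195  92  23]
236 [195  92  21]
239 [195  92  21]
242 [195  92  22]
245 [197 101  44]
248 [205 145 112]
251 [213 197 180]
254 [209 211 206]
257 [201 205 208]
260 [198 202 208]
263 [197 201 208]
266 [197 200 207]
269 [196 200 207]
[[201, 205, 212], [202, 206, 212], [201, 205, 209], [202, 206, 208], [205, 209, 209], [210, 215, 212], [213, 217, 212], [216, 219, 212], [218, 221, 213], [221, 224, 216], [222, 225, 217], [221, 225, 216], [219, 224, 215], [217, 221, 212], [212, 218, 210], [209, 214, 209], [205, 210, 207], [200, 204, 205], [196, 201, 203], [195, 199, 204], [195, 198, 205], [194, 198, 204]]
[ 0.44546436 -0.04559002  0.09257822] ([-3.9, -4.2, 79.6], [0.07, -0.29, 0.09])
```

Emit:
move_arm(targets="-1 -1 20 0 0 0; -1 -1 40 0 0 0; -1 -1 50 0 0 0; -1 -1 50 0 0 0; -1 -1 50 0 0 0; -1 -1 50 0 0 0; -1 -1 50 0 0 0; -1 -1 50 0 0 0")

```text
clock: 5.78
ee_pos: [0.4436, -0.0442, 0.0408]
tcp_rot: [0.0, 1.0, -0.0, 0.001]
wrist_force: [0.5, 0.3, 0.0]
width: 1.0
grip_force: 0.0
```

```bash
python3 -c "
from h import *
for i in range(3):
  c=cap('wrist');s=c['s'];print(s['clock'],s['ee_pos'],s['tcp_rot'],s['wrist_force'],s['dq'].round(3))
cv2.imwrite('pics/b2.png',cv2.resize(c['frame'][:,:,::-1],(800,600)))
print(plan([.442,-.0415,.013],-.1))
"
```

```text
5.7833 [ 0.44363327 -0.04419173  0.04081979] [ 2.29255117e-04  9.99999378e-01 -1.64669613e-06  1.09172865e-03] [0.46437266 0.32874152 0.02859671] [ 0.002  0.004  0.006  0.    -0.002  0.   ]
5.8333 [ 0.44341897 -0.04415824  0.0405694 ] [1.98588536e-04 9.99999599e-01 2.21346553e-05 8.73221418e-04] [-0.97086598  0.76196944  0.41380741] [-0.     0.003  0.006  0.001 -0.003  0.   ]
5.8833 [ 0.443256   -0.04411109  0.04032983] [1.46829681e-04 9.99999757e-01 9.38083986e-06 6.80759943e-04] [-0.37504611 -0.19680234  0.61513732] [ 0.     0.004  0.005  0.001 -0.001 -0.   ]
([-1.1, -2.6, 27.1], [0.01, -0.05, 0.1])
```

View pics/b2.png

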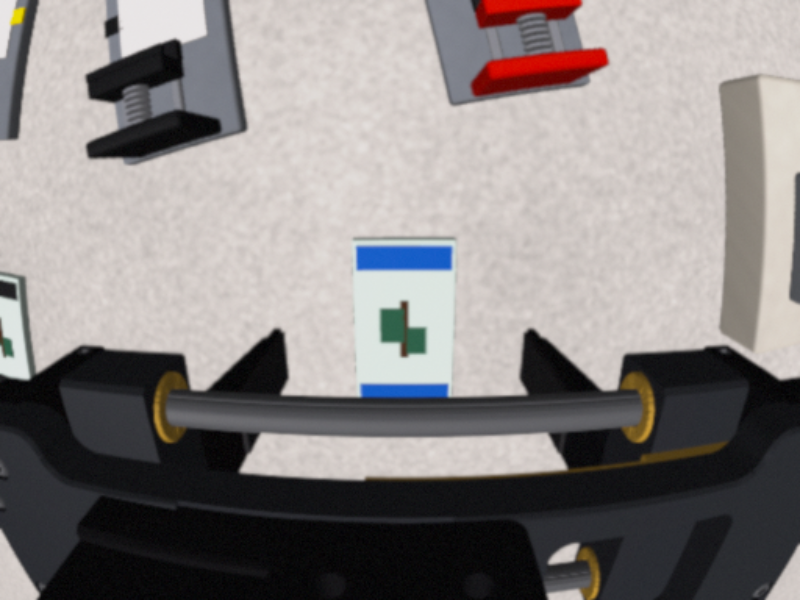

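Settling is slow, but the plate sits centred between the fingers (columns 355–455, far edge at row 240).

Emit:
move_arm(targets="-1 -2 10 0 0 0; -1 -2 20 0 0 0; -1 -2 26 0 0 0; -1 -2 27 0 0 0; -1 -2 27 0 0 0; -1 -2 27 0 0 0; -1 -2 27 0 0 0; -1 -2 27 0 0 0")

```text
clock: 6.6
ee_pos: [0.4421, -0.0421, 0.013]
tcp_rot: [0.0, 1.0, -0.0, 0.0]
wrist_force: [-0.6, 0.2, -0.9]
width: 0.999
grip_force: 0.0
```

```bash
python3 -c "
from h import *
c=cap('wrist');s=c['s'];print(s['clock'],s['ee_pos'])
im=c['frame']; L=[l for l in nets.look_for('wrist','plate_blue')[:1]]; print(L)
h=cv2.cvtColor(im,cv2.COLOR_RGB2HSV); m=cv2.inRange(h,(100,120,50),(125,255,255))
n,_,st,ce=cv2.connectedComponentsWithStats(m)
for i in range(1,n):
  if st[i,4]>60: print(st[i],ce[i],at(c,ce[i],.008))
"
```

```text
6.6 [ 0.44208047 -0.04209429  0.01297099]
[{'location': [262.4, 200.8], 'score': 0.78}]
[ 227  163   70   17 1175] [261.11829787 170.97787234] [ 0.47596611 -0.04434649  0.008     ]
```

Emit:
move_arm(targets="0 0 0 0 0 0; 0 0 0 0 0 0; 0 0 0 0 0 0; 0 0 0 0 0 0; 0 0 0 0 0 0; 0 0 0 0 0 0; 0 0 0 0 0 0; 0 0 0 0 0 0", jaw=1, force=30)

```text
clock: 7.37
ee_pos: [0.4416, -0.042, 0.0125]
tcp_rot: [-0.0, 1.0, -0.0, -0.0]
wrist_force: [-0.3, -0.7, -0.4]
width: 0.492
grip_force: 0.0
```

Emit:
move_arm(targets="0 0 0 0 0 0; 0 0 0 0 0 0; 0 0 0 0 0 0; 0 0 0 0 0 0; 0 0 0 0 0 0; 0 0 0 0 0 0; 0 0 0 0 0 0; 0 0 0 0 0 0")

```text
clock: 8.03
ee_pos: [0.4417, -0.042, 0.0126]
tcp_rot: [-0.0, 1.0, -0.0, -0.0]
wrist_force: [-0.9, 0.1, 1.4]
width: 0.009
grip_force: 0.0
```

```bash
python3 b.py b3.png plate_blue
```

```text
[ 0.44166164 -0.04200645  0.01255333] [-1.65631471e-06  1.00000000e+00 -1.95407652e-05 -1.30222314e-05] 8.0333
plate_blue [(0.79, [261.1, 186.8], [0.465, -0.0443])]
```

View pics/b3.png

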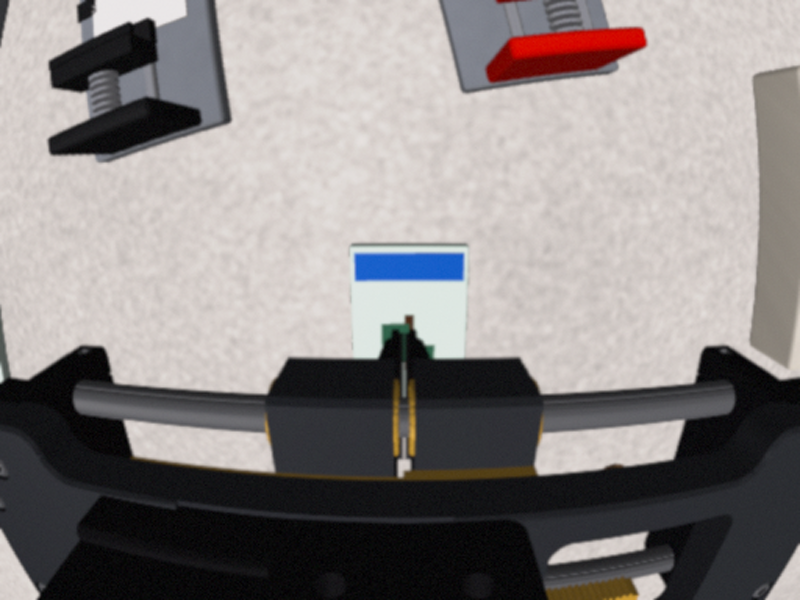

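The fingers shut at (405,340) above the plate, so the tips are higher than I assumed. I'll check that against the camera geometry.

```bash
python3 -c "
from h import *
c=np.load('last.npy',allow_pickle=True).item(); 
T=np.array(c['tool_from_camera'])
for z in (-.03,-.008,0,.005,.011,.02): print(z,np.array(pix(c,np.array(c['s']['ee_pos'])+[0,0,-z]))*1.5625)
for p in [(.487,-.0415,.008),(.487,-.0415,.0),(.477,-.0415,.008)]: print(p,np.array(pix(c,p))*1.5625)
"
```

```text
-0.03 [402.44643167 377.38683071]
-0.008 [402.546262   354.35398598]
0 [402.57775171 347.13430748]
0.005 [402.59631488 342.88838868]
0.011 [402.61754236 338.0421568 ]
0.02 [402.6474071  331.24033671]
(0.487, -0.0415, 0.008) [401.39102997 240.22730566]
(0.487, -0.0415, 0.0) [401.46944224 237.40524668]
(0.477, -0.0415, 0.008) [401.39586002 263.95224822]
```

Emit:
move_arm(targets="0 0 0 0 0 0; 0 0 0 0 0 0; 0 0 0 0 0 0; 0 0 0 0 0 0; 0 0 0 0 0 0; 0 0 0 0 0 0; 0 0 0 0 0 0; 0 0 0 0 0 0", jaw=0.2)

```text
clock: 8.8
ee_pos: [0.4417, -0.042, 0.0126]
tcp_rot: [-0.0, 1.0, 0.0, -0.0]
wrist_force: [0.3, 0.9, -0.1]
width: 0.508
grip_force: 0.0
```

Emit:
move_arm(targets="0 0 0.5 0 0 0; 0 0 1 0 0 0; 0 0 1.5 0 0 0; 0 0 2 0 0 0; 0 0 2.5 0 0 0; 0 0 3 0 0 0; 0 0 3 0 0 0; 0 0 3 0 0 0")

```text
clock: 9.47
ee_pos: [0.4416, -0.042, 0.0095]
tcp_rot: [-0.0, 1.0, 0.0, -0.0]
wrist_force: [0.1, -0.0, -0.8]
width: 0.797
grip_force: 0.0
```

```bash
python3 -c "
from h import *
c=cap('wrist');s=r.observe();print(s['ee_pos'],s['wrist_force'],s['width'])
cv2.imwrite('pics/b4.png',c['frame'][180:300,130:390,::-1].repeat(3,0).repeat(3,1))"
```

```text
[ 0.44165092 -0.04199561  0.00953721] [-1.03922467 -0.67733614  0.1613253 ] 0.7953918508606047
```

View pics/b4.png

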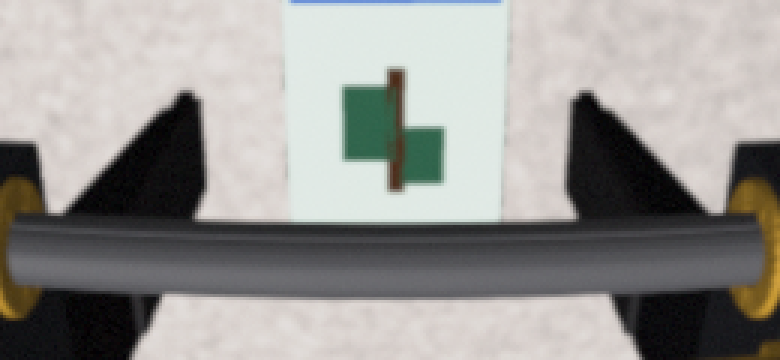

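Emit:
move_arm(targets="0 0 0.5 0 0 0; 0 0 1 0 0 0; 0 0 1.5 0 0 0; 0 0 2 0 0 0; 0 0 2.5 0 0 0; 0 0 3 0 0 0; 0 0 3.5 0 0 0; 0 0 4 0 0 0")

```text
clock: 10.18
ee_pos: [0.4417, -0.042, 0.0055]
tcp_rot: [0.0, 1.0, 0.0, -0.0]
wrist_force: [-0.9, 0.6, 0.5]
width: 0.801
grip_force: 0.0
```

Emit:
move_arm(targets="0 0 0.5 0 0 0; 0 0 1 0 0 0; 0 0 1.5 0 0 0; 0 0 2 0 0 0; 0 0 2.5 0 0 0; 0 0 3 0 0 0; 0 0 3 0 0 0; 0 0 3 0 0 0")

```text
clock: 10.85
ee_pos: [0.4416, -0.042, 0.0025]
tcp_rot: [-0.0, 1.0, 0.0, -0.0]
wrist_force: [0.7, 0.8, -1.1]
width: 0.802
grip_force: 0.0
```

Emit:
move_arm(targets="0 0 0.5 0 0 0; 0 0 1 0 0 0; 0 0 1.5 0 0 0; 0 0 2 0 0 0; 0 0 2.5 0 0 0; 0 0 3 0 0 0; 0 0 3 0 0 0; 0 0 3 0 0 0")

```text
clock: 11.52
ee_pos: [0.4416, -0.042, -0.0005]
tcp_rot: [-0.0, 1.0, 0.0, -0.0]
wrist_force: [-0.2, -0.0, 0.2]
width: 0.798
grip_force: 0.0
```

Emit:
move_arm(targets="0 0 0.5 0 0 0; 0 0 1 0 0 0; 0 0 1.5 0 0 0; 0 0 2 0 0 0; 0 0 2.5 0 0 0; 0 0 3 0 0 0; 0 0 3 0 0 0; 0 0 3 0 0 0")

```text
clock: 12.18
ee_pos: [0.4416, -0.042, -0.0035]
tcp_rot: [-0.0, 1.0, 0.0, -0.0]
wrist_force: [0.3, -0.6, 0.5]
width: 0.795
grip_force: 0.0
```

Emit:
move_arm(targets="0 0 0.5 0 0 0; 0 0 1 0 0 0; 0 0 1.5 0 0 0; 0 0 2 0 0 0; 0 0 2.5 0 0 0; 0 0 3 0 0 0; 0 0 3 0 0 0; 0 0 3 0 0 0")

```text
clock: 12.85
ee_pos: [0.4417, -0.042, -0.0065]
tcp_rot: [0.0, 1.0, -0.0, -0.0]
wrist_force: [-0.8, 0.2, -0.6]
width: 0.798
grip_force: 0.0
```

Emit:
move_arm(targets="0 0 0.5 0 0 0; 0 0 1 0 0 0; 0 0 1.5 0 0 0; 0 0 2 0 0 0; 0 0 2.5 0 0 0; 0 0 3 0 0 0; 0 0 3 0 0 0; 0 0 3 0 0 0")

```text
clock: 13.52
ee_pos: [0.4417, -0.042, -0.0095]
tcp_rot: [-0.0, 1.0, 0.0, -0.0]
wrist_force: [0.6, -0.8, -0.8]
width: 0.798
grip_force: 0.0
```

```bash
cat > z.py <<'E'
from h import *
from scipy.optimize import least_squares
def fit(c):
    h=cv2.cvtColor(c['frame'],cv2.COLOR_RGB2HSV); m=cv2.inRange(h,(100,120,50),(125,255,255))
    n,l,st,ce=cv2.connectedComponentsWithStats(m); i=1+np.argmax(st[1:,4]); print(st[i])
    box=cv2.boxPoints(cv2.minAreaRect(np.argwhere(l==i)[:,::-1].astype(np.float32)))
    g=c['frame'].astype(int); 
    for z in (.008,-.002,-.008,-.014,-.02):
        P=np.array([at(c,b,z)[:2] for b in box]); print(z,np.linalg.norm(P[0]-P[1]),np.linalg.norm(P[1]-P[2]),P.mean(0))
fit(np.load('last.npy',allow_pickle=True).item())
c=cap('wrist'); fit(c); print(r.observe()['wrist_force'])
cv2.imwrite('pics/b5.png',c['frame'][140:300,130:390,::-1].repeat(3,0).repeat(3,1))
E
python3 z.py
```

```text
[ 227  162   70   18 1186]
0.008 0.04488898883254725 0.011397455244925261 [ 0.47596841 -0.04453172]
-0.002 0.04725607187450752 0.011998465063444519 [ 0.47385199 -0.04464934]
-0.008 0.048676321699683674 0.012359070954556106 [ 0.47258214 -0.04471992]
-0.014 0.05009657152485985 0.012719676845667691 [ 0.47131229 -0.0447905 ]
-0.02 0.051516821350036 0.013080282736779223 [ 0.47004244 -0.04486107]
[ 223  169   79   19 1481]
0.008 0.04513690925681031 0.010807184470938926 [ 0.47615873 -0.04455076]
-0.002 0.04782996406022625 0.01145198582154251 [ 0.47377569 -0.04468701]
-0.008 0.049445796942275806 0.011838866631904662 [ 0.47234586 -0.04476876]
-0.014 0.05106162982432536 0.012225747442266814 [ 0.47091604 -0.04485052]
-0.02 0.05267746270637492 0.012612628252629019 [ 0.46948621 -0.04493227]
[ 0.38017589 -0.61556486 -0.21263229]
```

View pics/b5.png

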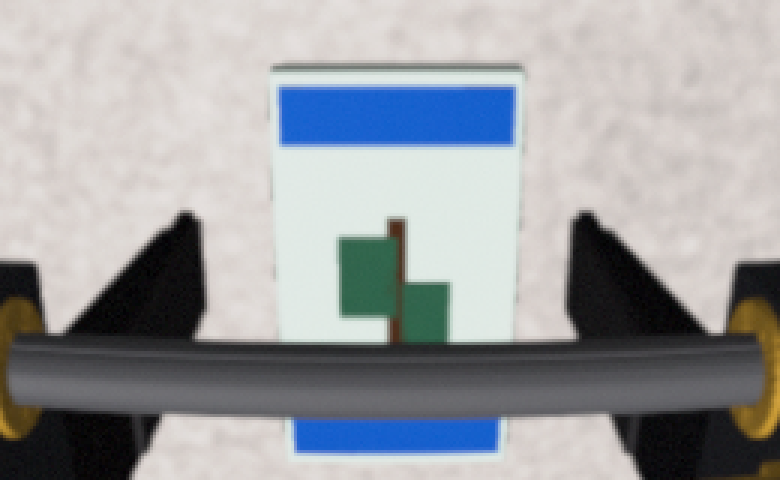

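Image geometry puts the tips about 20 mm short of where the state says. I'll keep lowering to find bench contact and calibrate from that.

Emit:
move_arm(targets="0 0 0.5 0 0 0; 0 0 1 0 0 0; 0 0 1.5 0 0 0; 0 0 2 0 0 0; 0 0 2.5 0 0 0; 0 0 3 0 0 0; 0 0 3 0 0 0; 0 0 3 0 0 0")

```text
clock: 14.23
ee_pos: [0.4416, -0.042, -0.0125]
tcp_rot: [-0.0, 1.0, 0.0, -0.0]
wrist_force: [0.3, -0.6, -0.8]
width: 0.805
grip_force: 0.0
```

Emit:
move_arm(targets="0 0 0.5 0 0 0; 0 0 1 0 0 0; 0 0 1.5 0 0 0; 0 0 2 0 0 0; 0 0 2.5 0 0 0; 0 0 2.5 0 0 0; 0 0 2.5 0 0 0; 0 0 2.5 0 0 0")

```text
clock: 14.9
ee_pos: [0.4417, -0.042, -0.0148]
tcp_rot: [0.0, 1.0, -0.0, 0.0]
wrist_force: [-1.2, -0.0, 1.2]
width: 0.799
grip_force: 1.0
```

Emit:
move_arm(targets="0 0 0.5 0 0 0; 0 0 1 0 0 0; 0 0 1.5 0 0 0; 0 0 1.5 0 0 0; 0 0 1.5 0 0 0; 0 0 1.5 0 0 0; 0 0 1.5 0 0 0; 0 0 1.5 0 0 0")

```text
clock: 15.57
ee_pos: [0.4418, -0.042, -0.0149]
tcp_rot: [-0.0, 1.0, 0.0, -0.001]
wrist_force: [-6.4, 1.0, 14.8]
width: 0.8
grip_force: 7.1
```

Bench contact shows at a reported z of -0.0148. I'll take frames at several heights to calibrate the wrist camera on this plate.

```bash
cat > k.py <<'E'
import sys
from h import *
c=cap('wrist'); np.save('k%s.npy'%sys.argv[1],c,allow_pickle=True); print(c['s']['ee_pos'])
E
python3 k.py 0
```

```text
[ 0.44176058 -0.04201034 -0.01486818]
```

Emit:
move_arm(targets="0 0 -40 0 0 0; 0 0 -70 0 0 0; 0 0 -70 0 0 0; 0 0 -70 0 0 0; 0 0 -70 0 0 0; 0 0 -70 0 0 0; 0 0 -70 0 0 0; 0 0 -70 0 0 0", jaw=0)

```text
clock: 16.28
ee_pos: [0.4406, -0.0418, 0.0521]
tcp_rot: [-0.0, 1.0, -0.0, -0.001]
wrist_force: [-0.5, -0.1, -0.2]
width: 0.997
grip_force: 0.0
```

```bash
python3 k.py 1
```

```text
[ 0.44063988 -0.04179325  0.05214901]
```

Emit:
move_arm(targets="-20 -40 -40 0 0 0; -40 -80 -80 0 0 0; -40 -80 -120 0 0 0; -40 -80 -120 0 0 0; -40 -80 -120 0 0 0; -40 -80 -120 0 0 0; -40 -80 -120 0 0 0; -40 -80 -120 0 0 0")

```text
clock: 17.0
ee_pos: [0.4007, 0.0377, 0.1715]
tcp_rot: [-0.0, 1.0, -0.0, -0.002]
wrist_force: [-0.9, 0.2, -1.6]
width: 1.0
grip_force: 0.0
```

```bash
python3 k.py 2
cat > cal.py <<'E'
from h import *
from scipy.optimize import least_squares
obs=[]
for k in range(3):
    c=np.load('k%d.npy'%k,allow_pickle=True).item(); h=cv2.cvtColor(c['frame'],cv2.COLOR_RGB2HSV); m=cv2.inRange(h,(100,120,50),(125,255,255))
    n,l,st,ce=cv2.connectedComponentsWithStats(m)
    for i in range(1,n):
        if st[i,4]<150: continue
        box=cv2.boxPoints(cv2.minAreaRect(np.argwhere(l==i)[:,::-1].astype(np.float32)))
        P=np.array([at(c,b,.008)[:2] for b in box]); mid=P.mean(0); far=mid[0]>.442
        sx=np.sign(P[:,0]-mid[0]); sy=np.sign(P[:,1]-mid[1]); print(k,st[i],mid,far)
        if not far and st[i,3]<14 and k==0: continue
        # grow by half a pixel in image
        cen=box.mean(0); box=box+np.sign(box-cen)*.4
        for b,x,y in zip(box,sx,sy): obs.append((c,b,far,x,y))
def model(q,full=False):
    rx,ry,rz,tx,ty,tz,X,Y,yaw,w,t,sep=q; out=[]
    for c,b,far,x,y in obs:
        T=np.array(c['tool_from_camera']); T2=T.copy(); T2[:3,:3]=T[:3,:3]@R.from_rotvec([rx,ry,rz]).as_matrix(); T2[:3,3]+=[tx,ty,tz]
        c2=dict(c); c2['tool_from_camera']=T2
        p=np.array([(1 if far else -1)*sep/2+x*t/2,y*w/2]); s,k=np.sin(yaw),np.cos(yaw)
        out+=list(np.array(pix(c2,(X+k*p[0]-s*p[1],Y+s*p[0]+k*p[1],.008)))-b)
    reg=np.array([rx/.03,ry/.03,rz/.02,tx/.002,ty/.001,tz/.01,(w-.047)/.0003,(t-.0105)/.002,(sep-.0745)/.003])
    return np.array(out) if full else np.r_[out,reg]
s=least_squares(model,[0,0,0,0,0,0,.442,-.043,0,.047,.0105,.0745],x_scale=.001)
print(np.round(s.x,4),np.abs(model(s.x,True)).mean(),np.abs(model(s.x,True)).max()); np.save('cal.npy',s.x)
E
python3 cal.py
```

```text
[0.40065805 0.03769525 0.17146811]
0 [ 222  171   81   20 1612] [ 0.47613228 -0.04452435] True
0 [227 281  70  15 963] [ 0.40352814 -0.04460902] False
1 [233 152  58  14 807] [ 0.47609246 -0.04471651] True
1 [235 237  53  12 627] [ 0.40378004 -0.04457078] False
2 [  2   0  27  11 194] [0.66874167 0.41244381] True
2 [310 104  36  10 325] [ 0.47624862 -0.04467471] True
2 [308 164  36   9 319] [ 0.40417049 -0.04482727] False
[-5.5460e-01 -5.8800e-01  1.3192e+00  4.0000e-04  0.0000e+00 -3.7900e-02
  4.1040e-01  2.6650e-01 -1.0957e+00  5.1900e-02  1.8000e-02  2.2780e-01] 44.8945667543868 193.13784640697202
```

```bash
sed -i 's/if st\[i,4\]<150: continue/if st[i,4]<150 or st[i,1]==0: continue/' cal.py; python3 cal.py | tail -4
python3 - <<'E'
s=open('p.py').read()
s=s.replace("""    xs=np.arange(x1,x0,-res); ys=np.arange(y1,y0,-res)
""","""    n=int(round((x1-x0)/res/8))*8; m=int(round((y1-y0)/res/8))*8
    xs=x1-res*np.arange(n); ys=y1-res*np.arange(m)
""")
open('p.py','w').write(s)
E
```

```text
2 [310 104  36  10 325] [ 0.47624862 -0.04467471] True
2 [308 164  36   9 319] [ 0.40417049 -0.04482727] False
[-0.0065 -0.0037  0.0005 -0.      0.     -0.0024  0.4374 -0.0439  0.0016
  0.0466  0.0116  0.0737] 0.4883333239534486 1.3064413615400667
```

Emit:
move_arm(targets="38 81 20 0 0 0; 38 81 60 0 0 0; 38 81 100 0 0 0; 38 81 135 0 0 0; 38 81 150 0 0 0; 38 81 150 0 0 0; 38 81 150 0 0 0; 38 81 150 0 0 0")

```text
clock: 17.72
ee_pos: [0.4405, -0.0432, 0.0246]
tcp_rot: [0.0, 1.0, -0.0, 0.001]
wrist_force: [1.2, -0.2, 0.5]
width: 1.001
grip_force: 0.0
```

```bash
python3 -c "
from h import *
print(plan([.4385,-.044,-.0140],0.05))"; python3 p.py blue .44 -.044
```

```text
([-2.0, 0.7, 38.6], [0.01, -0.06, -0.07])
net [(0.87, array([ 0.4511, -0.045 ]))]
bands [(2057, [0.4763, -0.0446], [45.0, 11.5]), (522, [0.4081, -0.0448], [44.5, 3.0])]
centre [ 0.4422 -0.0447] yaw 0.168022332166436 len 0.06820029325450146
hover ([0.7, 1.4, -53.9], [0.06, -0.26, -0.16])
grasp ([0.4, 1.4, 13.1], [0.06, -0.26, -0.16])
```

Emit:
move_arm(targets="-1 1 15 0 0 0; -1 1 28 0 0 0; -1 1 36 0 0 0; -1 1 38 0 0 0; -1 1 38.5 0 0 0; -1 1 38.5 0 0 0; -1 1 38.5 0 0 0; -1 1 38.5 0 0 0")

```text
clock: 18.48
ee_pos: [0.4394, -0.0441, -0.0141]
tcp_rot: [0.0, 1.0, 0.0, 0.001]
wrist_force: [0.2, 0.7, -0.4]
width: 0.999
grip_force: 0.0
```

Emit:
move_arm(targets="0 0 0 0 0 0; 0 0 0 0 0 0; 0 0 0 0 0 0; 0 0 0 0 0 0; 0 0 0 0 0 0; 0 0 0 0 0 0; 0 0 0 0 0 0; 0 0 0 0 0 0", jaw=1, force=25)

```text
clock: 19.15
ee_pos: [0.4388, -0.044, -0.0148]
tcp_rot: [0.0, 1.0, 0.0, 0.0]
wrist_force: [-0.0, -0.3, 1.8]
width: 0.523
grip_force: 25.1
```

Emit:
move_arm(targets="0 0 0 0 0 0; 0 0 0 0 0 0; 0 0 0 0 0 0; 0 0 0 0 0 0; 0 0 -10 0 0 0; 0 0 -20 0 0 0; 0 0 -30 0 0 0; 0 0 -40 0 0 0")

```text
clock: 19.82
ee_pos: [0.4389, -0.0441, 0.0265]
tcp_rot: [0.0, 1.0, 0.0, 0.0]
wrist_force: [-0.1, 0.1, -0.7]
width: 0.519
grip_force: 25.0
```

Emit:
move_arm(targets="0 0 -40 0 0 0; 4 -20 -80 0 0 0; 8 -60 -110 0 0 0; 16 -100 -130 0 0 0; 16 -140 -150 0 0 0; 16 -180 -150 0 0 0; 16 -200 -150 0 0 0; 16 -200 -150 0 0 0")

```text
clock: 20.48
ee_pos: [0.4549, 0.1611, 0.1779]
tcp_rot: [-0.002, 1.0, 0.003, 0.002]
wrist_force: [-0.4, 0.4, -0.6]
width: 0.523
grip_force: 25.0
```

Emit:
move_arm(targets="16 -214 -74 0 0 0; 16 -214 -74 0 0 0; 16 -214 -74 0 0 0; 16 -214 -74 0 0 0; 16 -214 -74 0 0 0; 16 -214 -74 0 0 0; 16 -214 -74 0 0 0; 16 -214 -74 0 0 0")

```text
clock: 21.15
ee_pos: [0.4706, 0.3702, 0.2499]
tcp_rot: [0.0, 1.0, 0.001, 0.0]
wrist_force: [-0.3, -0.4, -1.6]
width: 0.524
grip_force: 25.0
```

```bash
python3 b.py h1.png holder_blue_seat holder_blue_far_wall holder_blue_near_wall plate_yellow plate_black plate_blue
```

```text
[0.47063875 0.37023312 0.2498553 ] [1.34260112e-04 9.99999707e-01 6.73747471e-04 3.36807423e-04] 21.15
holder_blue_seat [(0.68, [254.9, 70.2], [0.5944, 0.3742]), (0.42, [345.0, 187.4], [0.4421, 0.2514])]Traceback (most recent call last):
  File "b.py", line 9, in <module>
    print(t,[(round(l['score'],2),np.round(l['location'],1).tolist(),np.round(at(c,l['location'],z)[:2],4).tolist()) for l in nets.look_for('wrist',t)[:3]])
                                                                                                                              ~~~~~~~~~~~~~^^^^^^^^^^^
ValueError: it knows: beaker, control, dimmer, dimmer_grip, holder_black_seat, holder_blue_seat, holder_red_far_wall, holder_red_near_wall, holder_red_seat, holder_yellow_seat, jar, lab_brush, lamp, lamp_tip, pet
```

View pics/h1.png

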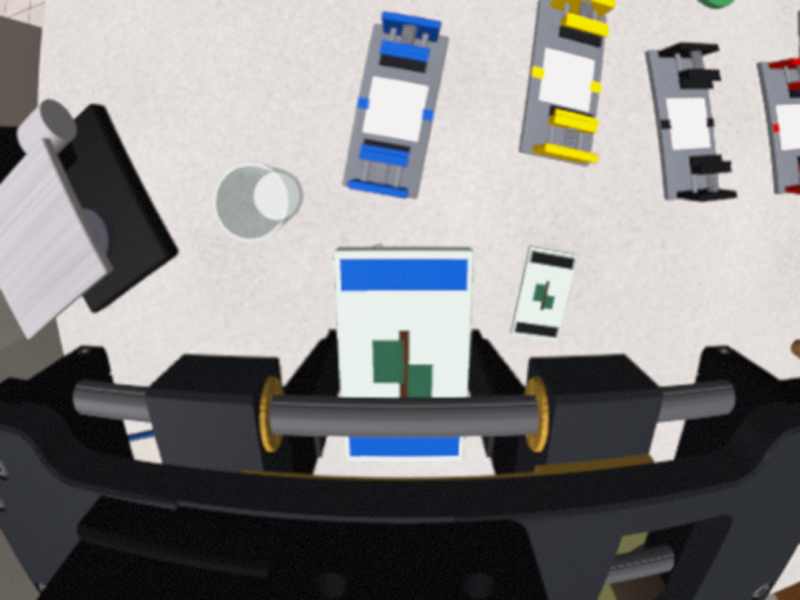

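Holder views: blue at (397,108), with its side marks at (363,103) and (428,115). The yellow marks are at (537,72) and (596,86), and the black marks at (666,124) and (711,123). The gripped blue plate sits straight and centred.

```bash
cat >> h.py <<'E'
import os
CAL=np.load('cal.npy')
def fix(c):
    T=np.array(c['tool_from_camera']).copy(); T[:3,:3]=T[:3,:3]@R.from_rotvec(CAL[:3]).as_matrix(); T[:3,3]+=CAL[3:6]
    c=dict(c); c['tool_from_camera']=T; return c
E
cat > m.py <<'E'
from h import *
from p import HS
c0=np.load('last.npy',allow_pickle=True).item(); 
for name,c in (('raw',c0),('cal',fix(c0))):
    print(name)
    P=[at(c,np.array(u)/1.5625,.012)[:2] for u in [(378,24),(447,38),(415,198),(345,185)]]
    print('base',np.round(P,4).tolist(),'L',np.linalg.norm(P[1]-P[2]),np.linalg.norm(P[0]-P[3]),'W',np.linalg.norm(P[2]-P[3]),'mid',np.mean(P,0))
    h=cv2.cvtColor(c['frame'],cv2.COLOR_RGB2HSV)
    for col in ('blue','yellow'):
        m=cv2.inRange(h,*map(np.array,HS[col])); n,l,st,ce=cv2.connectedComponentsWithStats(m)
        for i in range(1,n):
            if st[i,4]>12 and ce[i][1]<140: print(col,st[i],np.round(at(c,ce[i],.012)[:2],4),np.round(at(c,ce[i],.055)[:2],4))
E
python3 m.py
```

```text
raw
base [[0.6825, 0.3933], [0.6691, 0.3307], [0.5193, 0.3594], [0.5315, 0.4229]] L 0.152494477890126 0.15383186623212436 W 0.06471911544962126 mid [0.60058104 0.3765886 ]
blue [245   8  37  19 358] [0.6822 0.364 ] [0.6682 0.3646]
blue [243  26  32  14 309] [0.6557 0.3697] [0.6445 0.3697]
blue [229  62   7   8  45] [0.6071 0.4069] [0.6008 0.4031]
blue [271  70   6   7  41] [0.596  0.3487] [0.5908 0.3509]
blue [230  92  32  15 331] [0.5594 0.3877] [0.5579 0.3859]
blue [223 115  38  12 231] [0.5287 0.3933] [0.5304 0.3909]
yellow [352   0  42  24 522] [0.7052 0.1973] [0.6889 0.2149]
yellow [340  42   8   8  53] [0.6415 0.2473] [0.6317 0.2598]
yellow [378  52   7   8  42] [0.6333 0.1883] [0.6243 0.2068]
yellow [351  69  32  16 335] [0.5979 0.2116] [0.5925 0.2277]
yellow [341  91  42  13 310] [0.5662 0.2193] [0.5641 0.2346]
cal
base [[0.6802, 0.3946], [0.6667, 0.3319], [0.5163, 0.3608], [0.5287, 0.4248]] L 0.15309661452684614 0.15448613897081828 W 0.06512960127031665 mid [0.59798414 0.37802706]
blue [245   8  37  19 358] [0.6799 0.3652] [0.6662 0.3657]
blue [243  26  32  14 309] [0.6534 0.371 ] [0.6424 0.3709]
blue [229  62   7   8  45] [0.6047 0.4084] [0.5986 0.4046]
blue [271  70   6   7  41] [0.5935 0.35  ] [0.5886 0.352 ]
blue [230  92  32  15 331] [0.5567 0.3892] [0.5555 0.3873]
blue [223 115  38  12 231] [0.5259 0.3949] [0.5278 0.3924]
yellow [352   0  42  24 522] [0.7025 0.1982] [0.6865 0.2156]
yellow [340  42   8   8  53] [0.6388 0.2482] [0.6294 0.2605]
yellow [378  52   7   8  42] [0.6305 0.1891] [0.6219 0.2074]
yellow [351  69  32  16 335] [0.595  0.2124] [0.59   0.2283]
yellow [341  91  42  13 310] [0.5633 0.2201] [0.5615 0.2352]
```

```bash
cat >> h.py <<'E'
TIPZ=-.0148
def wp(seat,yaw,u,w,tau,v=0,e=0):
    """TCP so that the far bottom edge of the gripped plate is at u,w (mm, holder frame)"""
    q=Q(yaw,tau); a=np.radians(yaw); z=.040+w/1000
    p=np.array([seat[0]+np.cos(a)*u/1000-np.sin(a)*v/1000, seat[1]+np.sin(a)*u/1000+np.cos(a)*v/1000, z])
    return plan(p-q.apply([.045+e,0,TIPZ]),yaw,tau)
E
python3 -c "
from h import *
print(wp((.600,.3775),-10.8,33,50,15))"
```

```text
([115.7, -11.8, 161.2], [1.48, -14.91, 10.68])
```

Emit:
move_arm(targets="40 -4 20 0.5 -5 3.6; 80 -8 60 1 -10 7.1; 116 -12 100 1.48 -14.91 10.7; 116 -12 130 1.48 -14.91 10.7; 116 -12 150 1.48 -14.91 10.7; 116 -12 161 1.48 -14.91 10.7; 116 -12 161 1.48 -14.91 10.7; 116 -12 161 1.48 -14.91 10.7")

```text
clock: 21.92
ee_pos: [0.5862, 0.3812, 0.0888]
tcp_rot: [-0.013, 0.987, -0.093, -0.13]
wrist_force: [-0.4, 0.6, -0.1]
width: 0.521
grip_force: 25.0
```

```bash
python3 -c "
from h import *
from p import HS
c=cap('wrist','h2.png'); print(c['s']['ee_pos'],wp((.600,.3775),-10.8,33,50,15))
np.save('h2.npy',c,allow_pickle=True)
h=cv2.cvtColor(c['frame'],cv2.COLOR_RGB2HSV)
m=cv2.inRange(h,*map(np.array,HS['blue'])); n,l,st,ce=cv2.connectedComponentsWithStats(m)
for i in range(1,n):
  if st[i,4]>20:
    box=cv2.boxPoints(cv2.minAreaRect(np.argwhere(l==i)[:,::-1].astype(np.float32)))
    print(st[i],ce[i],box.round(0).tolist())
cv2.imwrite('pics/h2.png',cv2.resize(c['frame'][:,:,::-1],(800,600),interpolation=cv2.INTER_CUBIC))
"
```

```text
[0.58620837 0.38124345 0.08875871] ([0.1, 2.2, 3.7], [-0.18, -0.18, 0.07])
[ 220   66   77   19 1340] [257.80447761  75.1858209 ] [[220.0, 66.0], [296.0, 66.0], [296.0, 84.0], [220.0, 84.0]]
[ 229  105   59   23 1296] [258.04938272 116.39737654] [[229.0, 105.0], [287.0, 105.0], [287.0, 127.0], [229.0, 127.0]]
[219 150  12   8  91] [224.20879121 153.6043956 ] [[219.0, 150.0], [230.0, 150.0], [230.0, 157.0], [219.0, 157.0]]
[287 150  12   8  83] [292.56626506 153.48192771] [[287.0, 150.0], [298.0, 150.0], [298.0, 157.0], [287.0, 157.0]]
[ 218  166   81   20 1613] [258.12399256 175.46807192] [[218.0, 166.0], [298.0, 166.0], [298.0, 185.0], [218.0, 185.0]]
[224 280  70  12 829] [258.21471653 285.4451146 ] [[224.0, 280.0], [293.0, 280.0], [293.0, 291.0], [224.0, 291.0]]
```

View pics/h2.png

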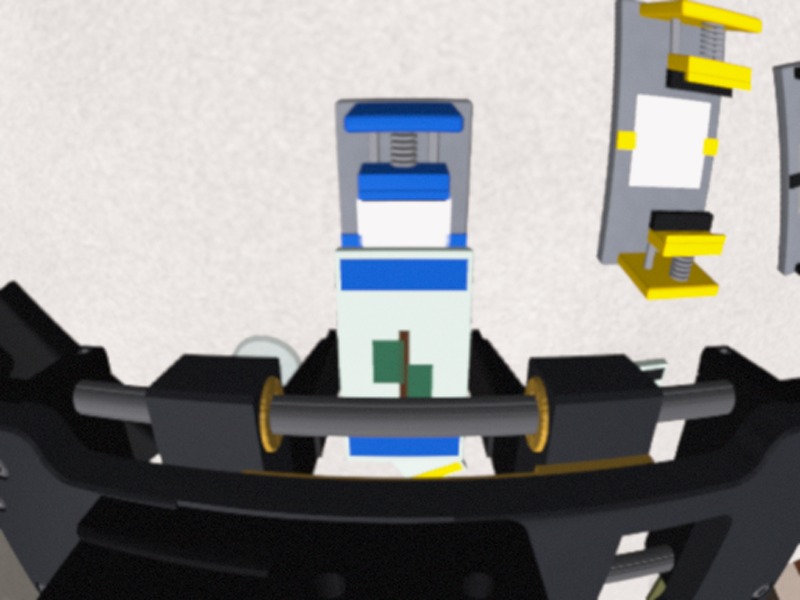

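The image shows the plate lined up with the blue holder, both at column 403. The far lip's lower edge is at row 199 and the post at row 130.

```bash
python3 -c "
from h import *
c=np.load('h2.npy',allow_pickle=True).item(); a=np.radians(-10.8)
for n,k in (('raw',c),('cal',fix(c))):
  for uv,z,l in [((258,127.5),.052,'lip 39'),((258,84.5),.056,'post 69 top'),((224.2,153.6),.012,'markL 0'),((292.5,153.5),.012,'markR'),]:
    d=at(k,uv,z)[:2]-[.6,.3775]; print(n,l,np.round([np.cos(a)*d[0]+np.sin(a)*d[1],-np.sin(a)*d[0]+np.cos(a)*d[1]],4))
  q=rot(c['s']['tcp_rot']); T=lambda p:np.array(pix(k,c['s']['ee_pos']+q.apply(p)))
  print('plate far top/bottom edge pred',T([.045,0,-.0228]),T([.045,0,-.0148]),'obs row ~',250/1.5625)
print(wp((.600,.3775),-10.8,35,12,15))
"
```

```text
raw lip 39 [0.0392 0.0013]
raw post 69 top [0.0704 0.0013]
raw markL 0 [0.0019 0.0308]
raw markR [ 0.002  -0.0287]
plate far top/bottom edge pred [258.24605599 161.63226598] [258.24306561 159.19116513] obs row ~ 160.0
cal lip 39 [0.0376 0.002 ]
cal post 69 top [0.0692 0.002 ]
cal markL 0 [-0.0004  0.0322]
cal markR [-0.0003 -0.0281]
plate far top/bottom edge pred [259.32662634 158.90967885] [259.32208012 156.53694906] obs row ~ 160.0
([11.7, 2.3, 39.9], [-0.18, -0.18, 0.07])
```

Emit:
move_arm(targets="3 0 12 0 0 0; 6 0 24 0 0 0; 9 0 34 0 0 0; 12 0 42 0 0 0; 13.5 0 47 0 0 0; 14 0 48.5 0 0 0; 14 0 48.5 0 0 0; 14 0 48.5 0 0 0")

```text
clock: 22.63
ee_pos: [0.588, 0.382, 0.0377]
tcp_rot: [-0.013, 0.987, -0.093, -0.129]
wrist_force: [0.4, 0.4, -1.3]
width: 0.523
grip_force: 25.0
```

```bash
python3 -c "
from h import *
s=r.observe();print(s['ee_pos'],s['wrist_force'],wp((.600,.3785),-10.8,35,0,15))"
```

```text
[0.58798401 0.38204008 0.03770913] [ 0.39498338  0.42628427 -1.26980873] ([0.3, 1.2, 0.3], [-0.09, -0.07, 0.05])
```

Emit:
move_arm(targets="0.2 0 0.5 0 0 0; 0.3 0 1 0 0 0; 0.4 0 1.5 0 0 0; 0.5 0 2 0 0 0; 0.6 0 2.5 0 0 0; 0.7 0 3 0 0 0; 0.7 0 3 0 0 0; 0.7 0 3 0 0 0")

```text
clock: 23.3
ee_pos: [0.588, 0.3821, 0.0358]
tcp_rot: [-0.013, 0.987, -0.093, -0.129]
wrist_force: [-1.0, -0.5, 5.0]
width: 0.521
grip_force: 25.0
```

Emit:
move_arm(targets="-0.6 0 -2.2 0 0 0; -0.6 0 -2.2 0 0 0; 1.3 0 -2.7 0 0 0; 3.3 0 -3.2 0 0 0; 5.2 0 -3.7 0 0 0; 7.1 0 -4.3 0 0 0; 9 0 -4.8 0 0 0; 9 0 -4.8 0 0 0")

```text
clock: 23.97
ee_pos: [0.5973, 0.38, 0.0365]
tcp_rot: [-0.013, 0.987, -0.093, -0.13]
wrist_force: [-2.3, 0.9, 1.1]
width: 0.519
grip_force: 25.0
```

Emit:
move_arm(targets="1 0 -0.3 0 0 0; 2 0 -0.5 0 0 0; 2.9 0 -0.8 0 0 0; 3.9 0 -1 0 0 0; 4.9 0 -1.3 0 0 0; 4.9 0 -1.3 0 0 0; 4.9 0 -1.3 0 0 0; 4.9 0 -1.3 0 0 0")

```text
clock: 24.63
ee_pos: [0.602, 0.3791, 0.0366]
tcp_rot: [-0.013, 0.987, -0.093, -0.13]
wrist_force: [-3.4, 0.3, -0.7]
width: 0.521
grip_force: 25.0
```

Emit:
move_arm(targets="1 0 -0.4 0 0 0; 2 0 -0.7 0 0 0; 2.9 0 -1 0 0 0; 3.4 0 -1.1 0 0 0; 3.4 0 -1.1 0 0 0; 3.4 0 -1.1 0 0 0; 3.4 0 -1.1 0 0 0; 3.4 0 -1.1 0 0 0")

```text
clock: 25.3
ee_pos: [0.6056, 0.3784, 0.0368]
tcp_rot: [-0.013, 0.987, -0.093, -0.13]
wrist_force: [-3.4, 0.8, -1.6]
width: 0.524
grip_force: 25.0
```

```bash
python3 -c "
from h import *
for i in range(2):
  c=cap('wrist');s=c['s'];print(s['ee_pos'],s['wrist_force'])
cv2.imwrite('pics/h3.png',c['frame'][60:260,180:340,::-1].repeat(3,0).repeat(3,1))
for t in (10,5,0): print(t,wp((.600,.3785),-10.8,53.2+2*(1-t/15),-.8,t))"
```

```text
[0.60562365 0.37838991 0.03680594] [-3.36858742  0.84242762 -1.64113658]
[0.60562157 0.37841876 0.03683284] [-4.74024599  0.97651901 -1.57975317]
10 ([2.5, 1.0, 3.8], [-0.06, 4.98, 0.05])
5 ([5.0, 1.0, 7.4], [-0.06, 9.98, 0.04])
0 ([7.7, 1.0, 10.8], [-0.06, 14.98, 0.04])
```

View pics/h3.png

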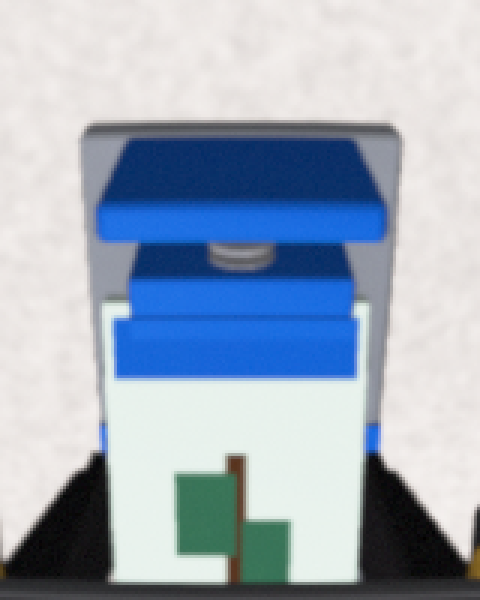

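The far end is under the lip and the jaw is pushed back. Next I'll level the plate.

Emit:
move_arm(targets="1.2 0.3 1.9 0 2.5 0; 2.5 0.5 3.8 0 5 0; 3.8 0.5 5.6 0 7.5 0; 5 0.5 7.4 0 10 0; 6.3 0.5 9.1 0 12.5 0; 7.7 0.5 10.8 0 15 0; 7.7 0.5 10.8 0 15 0; 7.7 0.5 10.8 0 15 0")

```text
clock: 26.07
ee_pos: [0.6095, 0.3774, 0.0252]
tcp_rot: [-0.001, 0.996, -0.094, 0.0]
wrist_force: [-6.2, 0.5, 1.4]
width: 0.521
grip_force: 25.0
```

```bash
python3 -c "
from h import *
s=r.observe();print(s['ee_pos'],s['wrist_force'],s['torque'])
for u in (51,47,46,45): print(u,wp((.600,.3785),-10.8,u,-1.3,0))"
```

```text
[0.60954948 0.3773899  0.02515405] [-6.17613377  0.53215702  1.37898843] [0.22163831 1.23632889 0.03466028]
51 ([-3.6, 0.7, 1.3], [-0.08, 0.0, 0.05])
47 ([-7.6, 0.7, 1.3], [-0.08, 0.0, 0.05])
46 ([-8.6, 0.7, 1.3], [-0.08, 0.0, 0.05])
45 ([-9.6, 0.7, 1.3], [-0.08, 0.0, 0.05])
```

Emit:
move_arm(targets="-1.5 0 0.5 0 0 0; -3 0 1 0 0 0; -4.5 0 1 0 0 0; -6 0 1 0 0 0; -7.5 0 1 0 0 0; -9 0 1 0 0 0; -9.6 0 1 0 0 0; -9.6 0 1 0 0 0")

```text
clock: 26.73
ee_pos: [0.6027, 0.3788, 0.0251]
tcp_rot: [-0.001, 0.996, -0.094, 0.002]
wrist_force: [0.3, -1.3, 5.4]
width: 0.521
grip_force: 25.0
```

Emit:
move_arm(targets="0 0 0 0 0 0; 0 0 0 0 0 0; 0 0 0 0 0 0; 0 0 0 0 0 0; 0 0 0 0 0 0; 0 0 0 0 0 0; 0 0 0 0 0 0; 0 0 0 0 0 0", jaw=0.25)

```text
clock: 27.4
ee_pos: [0.6008, 0.3789, 0.0235]
tcp_rot: [-0.001, 0.996, -0.094, 0.0]
wrist_force: [-0.9, -0.3, -0.2]
width: 0.747
grip_force: 0.0
```

Emit:
move_arm(targets="0 0 0 0 0 0; 0 0 0 0 0 0; 0 0 -15 0 0 0; 0 0 -40 0 0 0; 0 0 -70 0 0 0; -20 0 -100 0 0 0; -50 0 -130 0 0 0; -70 0 -130 0 0 0")

```text
clock: 28.07
ee_pos: [0.5345, 0.3943, 0.1634]
tcp_rot: [-0.005, 0.996, -0.094, 0.006]
wrist_force: [1.2, 1.2, 0.8]
width: 0.751
grip_force: 0.0
```

```bash
cat > seat.py <<'E'
import sys
from h import *
from p import HS
col=sys.argv[1]; seat=np.array(eval(sys.argv[2])); a=np.radians(float(sys.argv[3]))
c=cap('wrist'); np.save('seat.npy',c,allow_pickle=True); k=fix(c); print(c['s']['clock'],c['s']['ee_pos'])
h=cv2.cvtColor(c['frame'],cv2.COLOR_RGB2HSV)
m=cv2.inRange(h,*map(np.array,HS[col])); n,l,st,ce=cv2.connectedComponentsWithStats(m)
for i in range(1,n):
  if st[i,4]>25:
    box=cv2.boxPoints(cv2.minAreaRect(np.argwhere(l==i)[:,::-1].astype(np.float32)))
    o=[]
    for z in (.012,.048,.055):
      d=at(k,ce[i],z)[:2]-seat; o.append(np.round([1000*(np.cos(a)*d[0]+np.sin(a)*d[1]),1000*(-np.sin(a)*d[0]+np.cos(a)*d[1])],1).tolist())
    if abs(o[1][0])<100 and abs(o[1][1])<60: print(st[i],o)
cv2.imwrite('pics/seat_%s.png'%col,cv2.resize(c['frame'][:,:,::-1],(800,600),interpolation=cv2.INTER_CUBIC))
E
python3 seat.py blue "(.600,.3785)" -10.8
```

```text
28.0667 [0.53445938 0.39429948 0.16338821]
[239  44  49  12 458] [[75.9, 0.9], [68.4, 0.9], [67.0, 0.9]]
[240  65  45  22 913] [[43.8, 1.2], [39.7, 1.2], [38.9, 1.2]]
[233 113   4   9  33] [[-3.3, 33.0], [-2.4, 29.7], [-2.2, 29.0]]
[288 113   6   9  49] [[-3.1, -30.3], [-2.2, -27.0], [-2.0, -26.3]]
[241 149  43  23 890] [[-52.0, 1.2], [-45.9, 1.2], [-44.8, 1.2]]
[240 179  47  13 460] [[-84.3, 1.0], [-74.8, 1.0], [-73.0, 1.0]]
```

View pics/seat_blue.png

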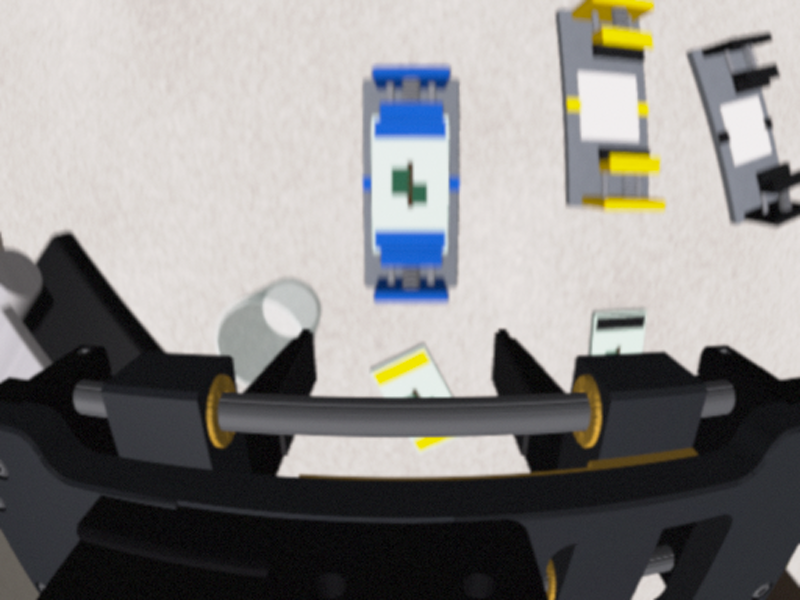

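The blue plate is seated level at (410,183), with both lips over its bands. Next is the yellow plate at (410,390).

```bash
python3 -c "
from h import *
print(plan([.375,.395,.17],0))"
```

```text
([-152.7, 28.3, -10.5], [-0.43, -0.34, -10.66])
```

Emit:
move_arm(targets="-40 8 -10 0 0 -4; -80 16 -10 0 0 -8; -120 24 -10 0 0 -10.6; -152 28 -10 0 0 -10.6; -152 28 -10 0 0 -10.6; -152 28 -10 0 0 -10.6; -152 28 -10 0 0 -10.6; -152 28 -10 0 0 -10.6", jaw=0)

```text
clock: 28.78
ee_pos: [0.3785, 0.3927, 0.1639]
tcp_rot: [-0.001, 1.0, -0.002, 0.001]
wrist_force: [0.4, -0.4, -0.3]
width: 0.999
grip_force: 0.0
```

```bash
cat > q.py <<'E'
# plate pose from wrist frame by its two bands; prints plans for hover and grasp
import sys
from h import *
from p import HS
col=sys.argv[1]; g=np.array(eval(sys.argv[2]))
c=cap('wrist'); L=nets.look_for('wrist','plate_'+col)[:2]; print('net',[(round(l['score'],2),np.round(at(c,l['location'],.008)[:2],3)) for l in L])
h=cv2.cvtColor(c['frame'],cv2.COLOR_RGB2HSV); m=cv2.inRange(h,*map(np.array,HS[col])); n,l,st,ce=cv2.connectedComponentsWithStats(m)
B=[]
for i in range(1,n):
    p=at(c,ce[i],.008)[:2]
    if st[i,4]>60 and np.linalg.norm(p-g)<.08: B.append((st[i,4],p,at(fix(c),ce[i],.008)[:2])); print(st[i],p.round(4))
B=sorted(B,key=lambda b:-b[0])[:2]; a,b=[(x[1]+x[2])/2 for x in B]; v=a-b if a[0]>b[0] else b-a
yaw=np.degrees(np.arctan2(v[1],v[0])); m=(a+b)/2; print('centre',m.round(4),'yaw',yaw.round(1),'sep',np.linalg.norm(v).round(4))
print(plan([m[0],m[1],.03],yaw)); print(plan([m[0],m[1],-.0142],yaw))
E
python3 q.py yellow "(.42,.40)"
```

```text
net [(0.95, array([0.426, 0.403]))]
[221  93  40  20 388] [0.4603 0.4125]
[240 153  39  19 365] [0.3914 0.3916]
centre [0.4246 0.4027] yaw 16.8 sep 0.0723
([45.9, -10.1, 133.6], [-0.06, -0.07, -17.06])
([45.8, -10.1, 177.8], [-0.06, -0.07, -17.06])
```

Emit:
move_arm(targets="20 -4 30 0 0 -6; 40 -8 60 0 0 -12; 46 -10 95 0 0 -17; 46 -10 125 0 0 -17; 46 -10 134 0 0 -17; 46 -10 134 0 0 -17; 46 -10 134 0 0 -17; 46 -10 134 0 0 -17")

```text
clock: 29.55
ee_pos: [0.4251, 0.4039, 0.0319]
tcp_rot: [-0.001, 0.989, 0.146, 0.002]
wrist_force: [0.1, -0.3, 0.8]
width: 0.999
grip_force: 0.0
```

```bash
python3 q.py yellow "(.425,.403)"; python3 -c "
from h import *
print(plan([.4246,.4027,-.0142],16.8))"
```

```text
net [(0.82, array([0.431, 0.407]))]
[ 228  155   64   16 1021] [0.4601 0.4125]
[231 247  58   8 464] [0.3934 0.3922]
centre [0.4255 0.4024] yaw 16.9 sep 0.0703
([-0.2, 1.7, 2.3], [-0.15, -0.32, -0.08])
([-0.4, 1.8, 46.5], [-0.15, -0.32, -0.08])
([-1.1, 1.2, 46.5], [-0.15, -0.32, 0.03])
```

Emit:
move_arm(targets="-0.5 0.8 18 0 0 0; -0.5 0.8 32 0 0 0; -0.5 0.8 41 0 0 0; -0.5 0.8 44 0 0 0; -0.5 0.8 44.5 0 0 0; -0.5 0.8 44.5 0 0 0; -0.5 0.8 44.5 0 0 0; -0.5 0.8 44.5 0 0 0")

```text
clock: 30.32
ee_pos: [0.4231, 0.4017, -0.0148]
tcp_rot: [-0.0, 0.989, 0.146, 0.0]
wrist_force: [-2.4, -2.3, 4.4]
width: 1.002
grip_force: 2.0
```

Emit:
move_arm(targets="0 0 0 0 0 0; 0 0 0 0 0 0; 0 0 0 0 0 0; 0 0 0 0 0 0; 0 0 0 0 0 0; 0 0 0 0 0 0; 0 0 0 0 0 0; 0 0 0 0 0 0", jaw=1, force=25)

```text
clock: 30.98
ee_pos: [0.4237, 0.4019, -0.0148]
tcp_rot: [-0.001, 0.989, 0.146, 0.001]
wrist_force: [0.9, -2.5, 3.8]
width: 0.524
grip_force: 25.5
```

Emit:
move_arm(targets="0 0 0 0 0 0; 0 0 0 0 0 0; 0 0 0 0 0 0; 0 0 -10 0 0 0; 0 0 -40 0 0 0; 0 0 -80 0 0 0; 0 0 -120 0 0 0; 0 0 -160 0 0 0")

```text
clock: 31.65
ee_pos: [0.4219, 0.4017, 0.1459]
tcp_rot: [-0.001, 0.989, 0.146, -0.001]
wrist_force: [0.9, 0.2, 1.0]
width: 0.522
grip_force: 25.0
```

```bash
python3 -c "
from h import *
s=r.observe();print(s['ee_pos'],s['grip_force'])
print(plan([.50,.235,.23],-8))
print(wp((.636,.218),-7.9,33,50,15))
"
```

```text
[0.4219222  0.40171788 0.14590603] 25.000018179416656
([26.4, 182.0, -84.4], [-0.09, 0.07, 24.83])
([138.8, 232.0, 58.0], [3.15, -14.7, 24.6])
```

Emit:
move_arm(targets="17 29 0 0.5 -2 3.5; 34 58 0 1 -4 7; 51 87 0 1.5 -6 10.5; 68 116 0 2 -8 14; 86 145 0 2.5 -10 17.5; 103 174 5 3 -12.5 21; 120 203 20 3.15 -14.7 24.6; 139 232 30 3.15 -14.7 24.6")

```text
clock: 32.32
ee_pos: [0.6245, 0.2187, 0.1134]
tcp_rot: [-0.009, 0.989, -0.07, -0.13]
wrist_force: [0.4, -0.4, -1.8]
width: 0.526
grip_force: 25.0
```

```bash
python3 -c "
from h import *
print(wp((.636,.218),-7.9,33,50,15))"
```

```text
([4.0, -0.9, 25.9], [-0.08, 0.02, -0.17])
```

Emit:
move_arm(targets="2 0 12 0 0 0; 4 0 24 0 0 0; 4 0 24 0 0 0; 4 0 24 0 0 0; 4 0 24 0 0 0; 4 0 24 0 0 0; 4 0 24 0 0 0; 4 0 24 0 0 0")

```text
clock: 32.98
ee_pos: [0.6213, 0.2209, 0.0918]
tcp_rot: [-0.009, 0.989, -0.068, -0.128]
wrist_force: [-0.4, -0.1, -1.5]
width: 0.522
grip_force: 25.0
```

```bash
cat > al.py <<'E'
# alignment over holder: columns of features, lip row -> u,v
import sys
from h import *
from p import HS
col=sys.argv[1]; seat=np.array(eval(sys.argv[2])); yaw=float(sys.argv[3]); a=np.radians(yaw)
c=cap('wrist'); np.save('al.npy',c,allow_pickle=True); h=cv2.cvtColor(c['frame'],cv2.COLOR_RGB2HSV)
m=cv2.inRange(h,*map(np.array,HS[col])); n,l,st,ce=cv2.connectedComponentsWithStats(m); print(c['s']['ee_pos'])
uv=lambda k,p,z:(lambda d:np.round([1000*(np.cos(a)*d[0]+np.sin(a)*d[1]),1000*(-np.sin(a)*d[0]+np.cos(a)*d[1])],1).tolist())(at(k,p,z)[:2]-seat)
for i in range(1,n):
  if st[i,4]>25 and 150<ce[i][0]<360:
    b=(ce[i][0],st[i,1]+st[i,3]-.5); print(st[i],ce[i].round(1),'bottom edge z52',uv(c,b,.052),uv(fix(c),b,.052),'cen z12',uv(c,ce[i],.012))
print(wp(seat,yaw,33,50,15)); print('w3',wp(seat,yaw,35,3,15))
cv2.imwrite('pics/al_%s.png'%col,cv2.resize(c['frame'][:,:,::-1],(800,600),interpolation=cv2.INTER_CUBIC))
E
python3 al.py yellow "(.636,.218)" -7.9
```

```text
[0.62130594 0.22088046 0.09180286]
[ 222   65   75   19 1335] [259.1  74.3] bottom edge z52 [69.2, 0.3] [68.0, 1.0] cen z12 [69.7, 0.2]
[ 230  103   59   24 1326] [259.1 114.9] bottom edge z52 [38.3, 0.2] [36.7, 1.0] cen z12 [35.3, 0.1]
[220 148  13   9 114] [225.9 152.1] bottom edge z52 [15.1, 24.7] [13.1, 25.9] cen z12 [1.5, 29.3]
[286 148  13   9 110] [292.4 152. ] bottom edge z52 [15.2, -24.5] [13.1, -24.0] cen z12 [1.8, -29.3]
[ 218  164   82   21 1701] [258.1 174. ] bottom edge z52 [-8.6, 0.8] [-11.1, 1.7] cen z12 [-20.2, 0.9]
[223 279  71  12 793] [258.4 284.8] bottom edge z52 [-133.1, 0.4] [-138.5, 1.5] cen z12 [-169.7, 0.3]
([1.7, 0.7, 4.0], [-0.03, -0.2, 0.04])
w3 ([15.6, 0.7, 48.9], [-0.03, -0.2, 0.04])
```

Emit:
move_arm(targets="3 0.5 12 0 0 0; 6 0.7 24 0 0 0; 9 0.7 34 0 0 0; 12 0.7 42 0 0 0; 12.5 0.7 45 0 0 0; 13 0.7 46.5 0 0 0; 13 0.7 46.5 0 0 0; 13 0.7 46.5 0 0 0")

```text
clock: 33.7
ee_pos: [0.6221, 0.2195, 0.0427]
tcp_rot: [-0.009, 0.989, -0.068, -0.129]
wrist_force: [0.7, -0.1, -0.7]
width: 0.525
grip_force: 25.0
```

```bash
python3 -c "
from h import *
s=r.observe();print(s['ee_pos'],s['wrist_force'],wp((.636,.218),-7.9,33,0,15))"
```

```text
[0.62206712 0.21947603 0.04272231] [ 0.72985152 -0.12642644 -0.73897051] ([1.1, -0.5, 5.3], [-0.02, -0.16, -0.0])
```

Emit:
move_arm(targets="0.2 0 0.7 0 0 0; 0.4 0 1.4 0 0 0; 0.6 0 2.1 0 0 0; 0.7 0 2.8 0 0 0; 0.9 0 3.5 0 0 0; 1 0 4 0 0 0; 1 0 4 0 0 0; 1 0 4 0 0 0")

```text
clock: 34.37
ee_pos: [0.6216, 0.2194, 0.0382]
tcp_rot: [-0.009, 0.989, -0.068, -0.129]
wrist_force: [-0.3, -0.9, 0.2]
width: 0.526
grip_force: 25.0
```

Emit:
move_arm(targets="0.2 0 0.5 0 0 0; 0.4 0 1 0 0 0; 0.5 0 1.5 0 0 0; 0.6 0 2 0 0 0; 0.8 0 2.5 0 0 0; 0.9 0 3 0 0 0; 0.9 0 3 0 0 0; 0.9 0 3 0 0 0")

```text
clock: 35.03
ee_pos: [0.6223, 0.2194, 0.0364]
tcp_rot: [-0.009, 0.989, -0.068, -0.129]
wrist_force: [-1.4, -1.4, 5.8]
width: 0.524
grip_force: 25.0
```

Emit:
move_arm(targets="-0.6 0 -2.3 0 0 0; -0.6 0 -2.3 0 0 0; 1.3 0 -2.8 0 0 0; 3.3 0 -3.3 0 0 0; 5.2 0 -3.8 0 0 0; 7.1 0 -4.4 0 0 0; 9 0 -4.9 0 0 0; 9 0 -4.9 0 0 0")

```text
clock: 35.7
ee_pos: [0.6315, 0.2181, 0.0372]
tcp_rot: [-0.009, 0.989, -0.068, -0.13]
wrist_force: [-2.6, -0.6, 0.3]
width: 0.521
grip_force: 25.0
```

Emit:
move_arm(targets="1 0 -0.3 0 0 0; 2 0 -0.5 0 0 0; 3.9 0 -1 0 0 0; 5.8 0 -1.6 0 0 0; 7.7 0 -2.1 0 0 0; 7.7 0 -2.1 0 0 0; 7.7 0 -2.1 0 0 0; 7.7 0 -2.1 0 0 0")

```text
clock: 36.37
ee_pos: [0.6391, 0.217, 0.0374]
tcp_rot: [-0.009, 0.989, -0.068, -0.13]
wrist_force: [-4.1, 0.8, 0.5]
width: 0.525
grip_force: 25.0
```

```bash
python3 -c "
from h import *
from p import HS
c=cap('wrist');s=c['s'];print(s['ee_pos'],s['wrist_force'])
h=cv2.cvtColor(c['frame'],cv2.COLOR_RGB2HSV); m=cv2.inRange(h,*map(np.array,HS['yellow'])); n,l,st,ce=cv2.connectedComponentsWithStats(m)
[print(st[i],ce[i].round(1)) for i in range(1,n) if st[i,4]>40]
for i in range(1):
  c=cap('wrist');print(c['s']['wrist_force'])
for t in (7.5,0): print(t,wp((.6351,.218),-7.9,53.2+2*(1-t/15),-.5,t,e=.0012))"
```

```text
[0.63914204 0.21696331 0.03738431] [-4.14312909  0.79269539  0.47114717]
[ 208  102   98   83 6547] [256.9 142.4]
[211 199   5  13  60] [212.9 205. ]
[223 279  71  12 795] [258.4 284.8]
[227 295  61  12 564] [257.2 300.5]
[-4.37606141  0.653855   -0.67607751]
7.5 ([3.9, -0.5, 5.7], [0.01, 7.42, 0.0])
0 ([8.0, -0.5, 11.0], [0.01, 14.92, 0.0])
```

Emit:
move_arm(targets="1.3 0 1.9 0 2.5 0; 2.6 0 3.8 0 5 0; 3.9 0 5.7 0 7.5 0; 5.2 0 7.5 0 10 0; 6.6 0 9.3 0 12.5 0; 8 0 11 0 14.9 0; 8 0 11 0 14.9 0; 8 0 11 0 14.9 0")

```text
clock: 37.13
ee_pos: [0.6437, 0.2164, 0.0252]
tcp_rot: [0.0, 0.998, -0.069, -0.0]
wrist_force: [-4.4, 1.7, 0.7]
width: 0.524
grip_force: 25.0
```

```bash
python3 -c "
from h import *
s=r.observe();print(s['ee_pos'],s['wrist_force'])
print(wp((.6351,.218),-7.9,45,-1.0,0,e=.0012))"
```

```text
[0.64365839 0.21635892 0.02518894] [-4.35913434  1.68811485  0.65447785]
([-9.9, -0.5, 1.0], [0.01, 0.01, 0.02])
```

Emit:
move_arm(targets="-1.5 0 0.5 0 0 0; -3 0 0.8 0 0 0; -4.5 0 0.8 0 0 0; -6 0 0.8 0 0 0; -7.5 0 0.8 0 0 0; -9 0 0.8 0 0 0; -9.9 0 0.8 0 0 0; -9.9 0 0.8 0 0 0")

```text
clock: 37.8
ee_pos: [0.6357, 0.2175, 0.0252]
tcp_rot: [-0.0, 0.998, -0.069, 0.002]
wrist_force: [0.1, -2.4, 5.2]
width: 0.524
grip_force: 25.0
```

Emit:
move_arm(targets="0 0 0 0 0 0; 0 0 0 0 0 0; 0 0 0 0 0 0; 0 0 0 0 0 0; 0 0 0 0 0 0; 0 0 0 0 0 0; 0 0 0 0 0 0; 0 0 0 0 0 0", jaw=0.25)

```text
clock: 38.47
ee_pos: [0.6345, 0.2177, 0.0241]
tcp_rot: [-0.0, 0.998, -0.069, 0.0]
wrist_force: [-0.2, -0.3, 0.7]
width: 0.747
grip_force: 0.0
```

Emit:
move_arm(targets="0 0 0 0 0 0; 0 0 0 0 0 0; 0 0 -15 0 0 0; 0 0 -40 0 0 0; 0 0 -70 0 0 0; -20 0 -100 0 0 0; -50 0 -130 0 0 0; -70 0 -130 0 0 0")

```text
clock: 39.13
ee_pos: [0.5681, 0.2287, 0.1634]
tcp_rot: [-0.002, 0.998, -0.069, 0.006]
wrist_force: [1.0, -0.0, 0.9]
width: 0.748
grip_force: 0.0
```

```bash
python3 seat.py yellow "(.6351,.218)" -7.9; python3 -c "
from h import *
c=cap('wrist'); print([(round(l['score'],2),at(c,l['location'],.008)[:2].round(3)) for l in nets.look_for('wrist','plate_black')[:2]])
print(plan([.385,.225,.17],0))"
```

```text
39.1333 [0.56808466 0.22869039 0.16343671]
[235  42  50  14 549] [[76.9, 1.8], [69.2, 1.6], [67.7, 1.6]]
[239  63  45  23 931] [[44.9, 1.0], [40.6, 0.9], [39.8, 0.9]]
[230 112   6  10  56] [[-2.7, 32.6], [-2.0, 29.2], [-1.9, 28.5]]
[286 112   5  10  44] [[-2.7, -30.5], [-2.0, -27.3], [-1.8, -26.7]]
[239 148  44  23 922] [[-51.3, 1.2], [-45.4, 1.1], [-44.3, 1.1]]
[236 178  48  14 530] [[-83.8, 1.6], [-74.5, 1.4], [-72.7, 1.4]]
[(0.73, array([0.415, 0.237])), (0.31, array([ 0.746, -0.133]))]
([-178.0, 27.2, -14.4], [-0.06, -0.2, -7.84])
```

The blob pattern matches the blue one, so the yellow plate is seated. Next is black.

Emit:
move_arm(targets="-40 6 -10 0 0 -4; -80 12 -10 0 0 -7.8; -120 18 -10 0 0 -7.8; -160 24 -10 0 0 -7.8; -195 26 -10 0 0 -7.8; -195 26 -10 0 0 -7.8; -195 26 -10 0 0 -7.8; -195 26 -10 0 0 -7.8", jaw=0)

```text
clock: 39.95
ee_pos: [0.3693, 0.2283, 0.1641]
tcp_rot: [0.0, 1.0, -0.001, 0.0]
wrist_force: [-0.3, 0.7, -0.0]
width: 1.002
grip_force: 0.0
```

```bash
python3 q.py black "(.417,.235)"
```

```text
net [(0.65, array([0.43 , 0.233]))]
[241  86  38  13 300] [0.4626 0.2258]
[232 148  38  12 273] [0.3916 0.237 ]
centre [0.4259 0.232 ] yaw -9.0 sep 0.0722
([56.2, -4.0, 134.1], [0.02, -0.02, 8.88])
([56.2, -4.0, 178.3], [0.02, -0.02, 8.88])
```

Emit:
move_arm(targets="20 -2 30 0 0 4; 40 -3 60 0 0 8.9; 56 -4 95 0 0 8.9; 56 -4 125 0 0 8.9; 56 -4 134 0 0 8.9; 56 -4 134 0 0 8.9; 56 -4 134 0 0 8.9; 56 -4 134 0 0 8.9")

```text
clock: 40.72
ee_pos: [0.4262, 0.2329, 0.0321]
tcp_rot: [-0.001, 0.997, -0.079, 0.002]
wrist_force: [0.0, -0.3, 0.8]
width: 1.003
grip_force: 0.0
```

```bash
python3 q.py black "(.426,.232)"; python3 -c "
from h import *
print(plan([.4259,.2320,-.0145],-9))"
```

```text
net [(0.88, array([0.435, 0.23 ]))]
[229 155  62  14 859] [0.4625 0.2264]
[107 254 302   9 518] [0.3852 0.2398]
centre [0.4226 0.2337] yaw -9.9 sep 0.0791
([-3.7, -0.1, 2.5], [-0.13, -0.24, 0.86])
([-3.9, -0.0, 46.7], [-0.13, -0.24, 0.86])
([-0.4, 1.1, 47.0], [-0.13, -0.24, 0.0])
```

Emit:
move_arm(targets="0 0.6 18 0 0 0; 0 0.6 32 0 0 0; 0 0.6 41 0 0 0; 0 0.6 44 0 0 0; 0 0.6 44.5 0 0 0; 0 0.6 44.5 0 0 0; 0 0.6 44.5 0 0 0; 0 0.6 44.5 0 0 0")

```text
clock: 41.48
ee_pos: [0.4252, 0.232, -0.0135]
tcp_rot: [-0.0, 0.997, -0.078, 0.001]
wrist_force: [-0.2, 1.1, 0.3]
width: 1.0
grip_force: 0.0
```

Emit:
move_arm(targets="0 0 0 0 0 0; 0 0 0 0 0 0; 0 0 0 0 0 0; 0 0 0 0 0 0; 0 0 0 0 0 0; 0 0 0 0 0 0; 0 0 0 0 0 0; 0 0 0 0 0 0", jaw=1, force=25)

```text
clock: 42.15
ee_pos: [0.4244, 0.2316, -0.0145]
tcp_rot: [0.0, 0.997, -0.078, 0.0]
wrist_force: [-0.8, 1.0, -0.2]
width: 0.523
grip_force: 25.0
```

Emit:
move_arm(targets="0 0 0 0 0 0; 0 0 0 0 0 0; 0 0 0 0 0 0; 0 0 -10 0 0 0; 0 0 -40 0 0 0; 0 0 -80 0 0 0; 0 0 -120 0 0 0; 0 0 -160 0 0 0")

```text
clock: 42.82
ee_pos: [0.4237, 0.2314, 0.1477]
tcp_rot: [0.0, 0.997, -0.078, 0.0]
wrist_force: [2.0, 1.5, -0.2]
width: 0.522
grip_force: 25.0
```

```bash
python3 -c "
from h import *
s=r.observe();print(s['ee_pos'],s['grip_force'])
c0=np.load('last.npy',allow_pickle=True).item()
for u in [(666,124),(711,123)]: print(at(c0,np.array(u)/1.5625,.012)[:2],at(fix(c0),np.array(u)/1.5625,.012)[:2])
c=cap('top')
print([(round(l['score'],2),at(c,l['location'],.03)[:2].round(3)) for l in nets.look_for('top','holder_black_seat')[:2]])
print(plan([.49,.09,.23],7))
"
```

```text
[0.4237471  0.23136514 0.14766144] 24.98486638069153
[0.60549859 0.10718095] [0.60250729 0.10784376]
[0.61486093 0.04756817] [0.6117681  0.04825826]
[(0.83, array([0.612, 0.086]))]
([83.5, 131.8, -74.9], [-0.36, -0.87, -16.0])
```

```bash
python3 -c "
from h import *
print(plan([.482,.057,.22],9))"
```

```text
([80.7, 165.7, -65.3], [-0.35, -0.88, -18.0])
```

Emit:
move_arm(targets="14 28 -20 0 0 -5; 28 56 -40 0 0 -10; 42 84 -60 0 0 -15; 56 112 -65 0 0 -18; 70 140 -65 0 0 -18; 81 166 -65 0 0 -18; 81 166 -65 0 0 -18; 81 166 -65 0 0 -18")

```text
clock: 43.58
ee_pos: [0.4782, 0.054, 0.2103]
tcp_rot: [-0.0, 0.997, 0.077, -0.0]
wrist_force: [0.7, 0.1, -1.5]
width: 0.521
grip_force: 25.0
```

Run:
```python
from h import *
c=cap('wrist'); np.save('bk.npy',c,allow_pickle=True); print(c['s']['ee_pos'])
h=cv2.cvtColor(c['frame'],cv2.COLOR_RGB2HSV)
m=cv2.inRange(h,(0,0,0),(180,255,62)); m[140:]=0; n,l,st,ce=cv2.connectedComponentsWithStats(m)
for i in range(1,n):
    if st[i,4]>12: print(st[i],ce[i].round(1),at(c,ce[i],.012)[:2].round(4),at(c,ce[i],.055)[:2].round(4))
# white pad on the base
m=cv2.inRange(h,(0,0,225),(180,14,255)); m[150:]=0; m=cv2.morphologyEx(m,cv2.MORPH_OPEN,np.ones((5,5))); n,l,st,ce=cv2.connectedComponentsWithStats(m)
for i in range(1,n):
    if st[i,4]>200:
        b=cv2.boxPoints(cv2.minAreaRect(np.argwhere(l==i)[:,::-1].astype(np.float32))); P=np.array([at(c,x,.012)[:2] for x in b]); print('white',st[i],P.mean(0),P.round(4).tolist())
```

```text
[0.47815924 0.05402633 0.21027705]
[232   0  41  12 283] [252.1   4.1] [0.6891 0.0943] [0.6737 0.091 ]
[236  15  33  18 551] [252.3  23.9] [0.6612 0.0896] [0.6489 0.0868]
[368  36  28   9 167] [381.2  40.2] [ 0.6772 -0.0834] [ 0.6632 -0.0668]
[274  59   6   6  31] [276.9  61.5] [0.6158 0.0508] [0.6086 0.0524]
[228  60   5   6  30] [230.   62.5] [0.6056 0.1095] [0.5996 0.1045]
[237  87  34  14 429] [253.7  93.1] [0.5704 0.0735] [0.5683 0.0725]
[372  95  27   7  79] [381.8  96.9] [ 0.599  -0.0962] [ 0.5937 -0.0782]
[234 116  42   6 226] [254.9 118.7] [0.5379 0.067 ] [0.5395 0.0667]
white [   0    1   58   88 2742] [0.62917779 0.45871355] [[0.5535, 0.5109], [0.7151, 0.5534], [0.6939, 0.4005], [0.5541, 0.37]]
white [  94    0   75   52 2262] [0.65233455 0.26359348] [[0.6222, 0.3211], [0.6976, 0.3275], [0.6791, 0.2048], [0.6105, 0.201]]
white [195   0  31  27 487] [0.67047835 0.14675865] [[0.6874, 0.1699], [0.6907, 0.1301], [0.6538, 0.1239], [0.65, 0.1631]]
white [282   0  20  34 416] [0.68075514 0.04151605] [[0.7016, 0.057], [0.7066, 0.0327], [0.6598, 0.0261], [0.655, 0.0502]]
white [ 30
[... 868 characters left out ...]
98, 0.0518], [0.5823, 0.1007]]
white [ 396   44  105  106 4283] [ 0.63573089 -0.20782418] [[0.6624, -0.0874], [0.751, -0.2742], [0.5979, -0.3361], [0.5315, -0.1336]]
white [  43   47  101  103 5570] [0.54284977 0.31214245] [[0.6188, 0.4117], [0.6168, 0.2308], [0.478, 0.2125], [0.4579, 0.3936]]
white [ 360   52   35   38 1208] [ 0.63361522 -0.08398822] [[0.6522, -0.0555], [0.6659, -0.1047], [0.6142, -0.1126], [0.6022, -0.0632]]
white [ 242   64  131   86 5687] [5.67107660e-01 1.63113609e-04] [[0.6057, 0.0941], [0.6401, -0.0747], [0.5261, -0.0962], [0.4965, 0.0775]]
white [460 136  45  14 500] [ 0.57773287 -0.29681927] [[0.5758, -0.2424], [0.5999, -0.3449], [0.5787, -0.3519], [0.5564, -0.248]]
```

```bash
python3 -c "
from h import *
print(wp((.6097,.0800),9.9,33,50,15,e=.0012))"
```

```text
([118.6, -4.0, 122.5], [-0.16, -14.98, -0.96])
```

Emit:
move_arm(targets="30 -1 10 0 -5 0; 60 -2 40 0 -10 0; 90 -4 70 -0.2 -15 -1; 118 -4 100 -0.2 -15 -1; 118 -4 122 -0.2 -15 -1; 118 -4 122 -0.2 -15 -1; 118 -4 122 -0.2 -15 -1; 118 -4 122 -0.2 -15 -1")

```text
clock: 44.3
ee_pos: [0.5944, 0.0783, 0.0903]
tcp_rot: [0.012, 0.988, 0.087, -0.129]
wrist_force: [0.4, -0.7, 0.6]
width: 0.522
grip_force: 25.0
```

```bash
python3 al.py black "(.6097,.0800)" 9.9
```

```text
[0.59442249 0.07831831 0.09027086]
[ 224   65   74   18 1215] [260.3  73.6] bottom edge z52 [69.6, -0.9] [68.4, -0.3] cen z12 [70.0, -1.3]
[ 232  103   57   23 1209] [259.7 114.7] bottom edge z52 [39.0, -0.7] [37.4, 0.0] cen z12 [35.4, -1.0]
[221 149   9   7  60] [224.8 152. ] bottom edge z52 [16.0, 24.7] [14.0, 25.8] cen z12 [1.7, 29.3]
[289 149  10   6  54] [293.2 151.5] bottom edge z52 [17.0, -25.3] [15.0, -24.9] cen z12 [2.3, -30.4]
[ 218  164   80   19 1428] [257.8 173.4] bottom edge z52 [-6.6, 0.5] [-9.0, 1.4] cen z12 [-19.5, 0.5]
[ 175  212  167   47 2379] [258.2 242.3] bottom edge z52 [-86.2, -0.1] [-90.4, 0.9] cen z12 [-100.9, -0.2]
[    0   222   512   162 54088] [269.6 317.5] bottom edge z52 [-384.7, -20.1] [-399.2, -19.0] cen z12 [-238.8, -16.3]
[225 280  68  10 577] [258.6 284.4] bottom edge z52 [-130.5, -0.7] [-135.8, 0.4] cen z12 [-168.2, -1.0]
([1.5, 0.7, 3.8], [0.13, -0.24, 0.13])
w3 ([15.4, 0.6, 48.7], [0.13, -0.24, 0.13])
```

Emit:
move_arm(targets="3 0.5 12 0 0 0; 6 1 24 0 0 0; 9 1 34 0 0 0; 12 1 42 0 0 0; 13 1 45 0 0 0; 13.5 1 46.5 0 0 0; 13.5 1 46.5 0 0 0; 13.5 1 46.5 0 0 0")

```text
clock: 45.02
ee_pos: [0.5958, 0.0765, 0.0404]
tcp_rot: [0.012, 0.988, 0.086, -0.13]
wrist_force: [0.7, 0.2, 0.1]
width: 0.524
grip_force: 25.0
```

Emit:
move_arm(targets="0.2 0 0.7 0 0 0; 0.4 0 1.4 0 0 0; 0.6 0 2.1 0 0 0; 0.7 0 2.8 0 0 0; 0.9 0 3.5 0 0 0; 1 0 4 0 0 0; 1.2 0 4.5 0 0 0; 1.2 0 4.5 0 0 0")

```text
clock: 45.68
ee_pos: [0.596, 0.0767, 0.0365]
tcp_rot: [0.012, 0.988, 0.086, -0.129]
wrist_force: [-1.2, -0.4, 5.6]
width: 0.52
grip_force: 25.0
```

```bash
python3 -c "
from h import *
s=r.observe();print(s['ee_pos'],s['wrist_force'],wp((.6095,.079),9.9,34.5,0,15,e=.0012))"
```

```text
[0.59604468 0.07665018 0.0365475 ] [-1.17167272 -0.36345737  5.64497316] ([-0.6, -0.0, -1.0], [0.1, -0.08, 0.09])
```

Emit:
move_arm(targets="-0.6 0 -2.3 0 0 0; -0.6 0 -2.3 0 0 0; 1.3 0 -2.8 0 0 0; 3.3 0 -3.3 0 0 0; 5.2 0 -3.8 0 0 0; 7.1 0 -4.4 0 0 0; 9 0 -4.9 0 0 0; 9 0 -4.9 0 0 0")

```text
clock: 46.35
ee_pos: [0.6051, 0.0782, 0.0376]
tcp_rot: [0.012, 0.988, 0.086, -0.131]
wrist_force: [-2.7, 0.5, -1.8]
width: 0.523
grip_force: 25.0
```

Emit:
move_arm(targets="1 0 -0.3 0 0 0; 2 0 -0.5 0 0 0; 3.9 0 -1 0 0 0; 5.8 0 -1.6 0 0 0; 7.4 0 -2 0 0 0; 7.4 0 -2 0 0 0; 7.4 0 -2 0 0 0; 7.4 0 -2 0 0 0")

```text
clock: 47.02
ee_pos: [0.6125, 0.0795, 0.0377]
tcp_rot: [0.012, 0.988, 0.086, -0.13]
wrist_force: [-5.0, -0.9, -1.4]
width: 0.524
grip_force: 25.0
```

```bash
python3 -c "
from h import *
s=r.observe();print(s['ee_pos'],s['wrist_force'])
for t in (15,7.5,0): print(t,wp((.6095,.079),9.9,53.2+2*(1-t/15),-.5,t,e=.0012))"
```

```text
[0.61247765 0.07953364 0.03770013] [-5.02830395 -0.89090492 -1.36760906]
15 ([1.8, 0.0, 0.1], [0.1, 0.04, 0.09])
7.5 ([5.1, 0.0, 5.7], [0.09, 7.54, 0.09])
0 ([9.1, 0.0, 11.0], [0.09, 15.04, 0.1])
```

Emit:
move_arm(targets="1.4 0 1.9 0 2.5 0; 2.8 0 3.8 0 5 0; 4.2 0 5.7 0 7.5 0; 5.6 0 7.5 0 10 0; 7 0 9.3 0 12.5 0; 8.4 0 11 0 15 0; 8.4 0 11 0 15 0; 8.4 0 11 0 15 0")

```text
clock: 47.68
ee_pos: [0.6172, 0.0804, 0.0255]
tcp_rot: [0.001, 0.996, 0.087, -0.0]
wrist_force: [-5.0, -0.5, 1.0]
width: 0.523
grip_force: 25.0
```

```bash
python3 -c "
from h import *
s=r.observe();print(s['ee_pos'],s['wrist_force'])
print(wp((.6095,.079),9.9,45,-1.0,0,e=.0012))"
```

```text
[0.61724577 0.08041172 0.02549627] [-5.00932154 -0.49146295  0.98383532]
([-9.1, 0.0, 1.3], [0.07, 0.03, 0.1])
```

Emit:
move_arm(targets="-1.5 0 0.5 0 0 0; -3 0 0.8 0 0 0; -4.5 0 1 0 0 0; -6 0 1 0 0 0; -7.5 0 1 0 0 0; -9 0 1 0 0 0; -9.3 0 1 0 0 0; -9.3 0 1 0 0 0")

```text
clock: 48.35
ee_pos: [0.6104, 0.0792, 0.0255]
tcp_rot: [0.001, 0.996, 0.087, 0.002]
wrist_force: [-0.1, 0.7, 5.0]
width: 0.523
grip_force: 25.0
```

Emit:
move_arm(targets="0 0 0 0 0 0; 0 0 0 0 0 0; 0 0 0 0 0 0; 0 0 0 0 0 0; 0 0 0 0 0 0; 0 0 0 0 0 0; 0 0 0 0 0 0; 0 0 0 0 0 0", jaw=0.25)

```text
clock: 49.02
ee_pos: [0.6089, 0.0788, 0.0241]
tcp_rot: [0.001, 0.996, 0.087, 0.0]
wrist_force: [0.8, 0.0, -1.0]
width: 0.751
grip_force: 0.0
```

Emit:
move_arm(targets="0 0 0 0 0 0; 0 0 0 0 0 0; 0 0 -15 0 0 0; 0 0 -40 0 0 0; 0 0 -70 0 0 0; -20 0 -100 0 0 0; -50 0 -130 0 0 0; -70 0 -130 0 0 0")

```text
clock: 49.68
ee_pos: [0.5426, 0.0669, 0.1615]
tcp_rot: [0.001, 0.996, 0.087, 0.006]
wrist_force: [0.5, -0.7, 0.7]
width: 0.752
grip_force: 0.0
```

```bash
python3 seat.py black "(.6095,.079)" 9.9; python3 -c "
from h import *
print(plan([.42,-.36,.26],0))
for n in ('top','scene'):
  c=cap(n); print(n,[(l['score'],at(c,l['location'],.008)[:2].round(3)) for l in nets.look_for(n,'plate_red')])"
```

```text
49.6833 [0.54264925 0.06686753 0.16148826]
[233  45  48  10 341] [[74.9, 1.3], [67.4, 1.1], [65.9, 1.1]]
[236  67  43  18 699] [[43.0, 1.5], [38.9, 1.3], [38.1, 1.2]]
[237 151  42  18 675] [[-52.0, 1.5], [-46.0, 1.3], [-44.8, 1.3]]
[234 179  45  12 400] [[-83.6, 2.0], [-74.3, 1.8], [-72.5, 1.7]]
([-190.5, 399.6, -101.7], [0.11, -0.31, 10.02])
top []
scene [(0.28, array([0.618, 0.224]))]
```

Emit:
move_arm(targets="-20 40 -15 0 0 2; -40 80 -25 0 0 4; -60 120 -40 0 0 6; -80 160 -50 0 0 8; -95 200 -51 0 0 10; -95 200 -51 0 0 10; -95 200 -51 0 0 10; -95 200 -51 0 0 10", jaw=0.3)

```text
clock: 50.6
ee_pos: [0.4813, -0.1473, 0.2043]
tcp_rot: [-0.0, 1.0, -0.001, -0.0]
wrist_force: [-0.0, 0.9, 0.3]
width: 0.699
grip_force: 0.0
```

Emit:
move_arm(targets="-61 213 -10 0 0 0; -61 213 -10 0 0 0; -61 213 -10 0 0 0; -61 213 -10 0 0 0; -61 213 -10 0 0 0; -61 213 -10 0 0 0; -61 213 -10 0 0 0; -61 213 -10 0 0 0")

```text
clock: 51.27
ee_pos: [0.4208, -0.3586, 0.2144]
tcp_rot: [-0.001, 1.0, 0.0, -0.0]
wrist_force: [-0.6, -0.8, -0.0]
width: 0.698
grip_force: 0.0
```

```bash
python3 b.py c1.png dimmer pointer_tip lamp_tip
python3 - <<'E'
from h import *
c=np.load('last.npy',allow_pickle=True).item(); h=cv2.cvtColor(c['frame'],cv2.COLOR_RGB2HSV)
for nm,lo,hi in (('green',(45,90,40),(80,255,255)),('orange',(5,150,150),(20,255,255)),('dark',(0,0,0),(180,255,55))):
    m=cv2.inRange(h,lo,hi); n,l,st,ce=cv2.connectedComponentsWithStats(m)
    for i in range(1,n):
        if st[i,4]>15 and st[i,1]<190 and st[i,4]<4000: print(nm,st[i],ce[i].round(1),[at(c,ce[i],z)[:2].round(4).tolist() for z in (.04,.05,.077,.11)])
E
```

```text
[ 0.42075321 -0.35858615  0.21442908] [-6.01577550e-04  9.99999778e-01  2.19117587e-04 -1.85826525e-04] 51.2667
dimmer []
pointer_tip [(0.63, [275.2, 50.5], [0.5653, -0.3786])]
lamp_tip [(0.69, [178.4, 127.7], [0.4777, -0.2795])]
green [254  31   4   8  26] [255.3  34.5] [[0.5864, -0.3551], [0.5839, -0.3552], [0.577, -0.3555], [0.5687, -0.3559]]
green [ 459  156   53   53 1901] [487.4 179.2] [[0.4108, -0.7173], [0.4131, -0.7073], [0.4194, -0.6804], [0.4272, -0.6475]]
orange [271  42   9  14  61] [274.6  50.5] [[0.5663, -0.3781], [0.5643, -0.3776], [0.559, -0.3762], [0.5525, -0.3744]]
orange [ 438   52   42  186 2972] [455.5 138.7] [[0.469, -0.6384], [0.4697, -0.6306], [0.4717, -0.6096], [0.4741, -0.584]]
orange [481  59   8   5  31] [484.  61.] [[0.5905, -0.6917], [0.5878, -0.6824], [0.5807, -0.6575], [0.5719, -0.6269]]
orange [471 101   4   8  18] [472.4 104.9] [[0.5207, -0.6678], [0.52, -0.6592], [0.5181, -0.636], [0.5158, -0.6076]]
orange [480 102  17   9 131] [487.8 106.2] [[0.5228, -0.7011], [0.522, -0.6916], [0.52, -0.6659], [0.5174, -0.6345]]
orange [475 147  18  12 131] [483.9 152.5] [[0.4521, -0.7005], [0.4533, -0.691], [0.4566, -0.6653], [0.4605, -0.634]]
dark [ 52   0  21  12 112] [60.5  4.6] [[0.6674, -0.0756], [0.6626, -0.0835], [0.6497, -0.1048], [0.6339, -0.1308]]
dark [ 0 17  9 10 59] [ 3.1 21.3] [[0.6747, 0.0548], [0.6697, 0.0433], [0.6563, 0.0122], [0.6398, -0.0258]]
dark [73 43  6  5 20] [75.8 44.8] [[0.5982, -0.1097], [0.5953, -0.1166], [0.5876, -0.1354], [0.5781, -0.1583]]
dark [264  90  34  34 868] [280.1 106.7] [[0.4975, -0.3849], [0.4975, -0.3841], [0.4973, -0.3822], [0.4971, -0.3798]]
dark [  0  97  16  11 108] [  6.  100.6] [[0.5381, 0.0394], [0.5369, 0.0283], [0.5337, -0.0017], [0.5297, -0.0382]]
dark [165 119  23  24 429] [175.9 130.8] [[0.4696, -0.2569], [0.4704, -0.2597], [0.4723, -0.2674], [0.4746, -0.2768]]
```

View pics/c1.png

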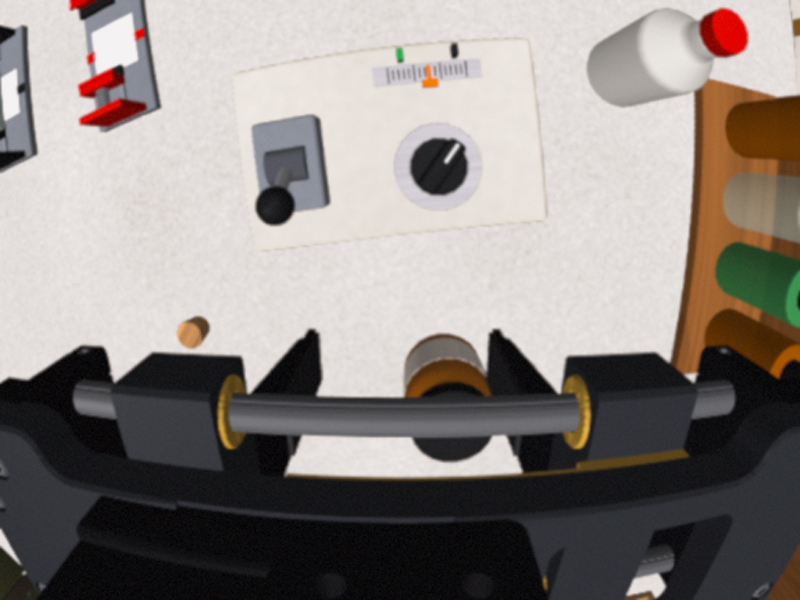

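The view shows the pointer at (430,75), the green tab at (399,54), the knob at (439,166) with its index line at (454,152), and the lever ball at (274,205).

```bash
cat > kn.py <<'E'
from h import *
c=fix(np.load('last.npy',allow_pickle=True).item()); h=cv2.cvtColor(c['frame'],cv2.COLOR_RGB2HSV)
P=[at(c,np.array(u)/1.5625,.04)[:2] for u in [(234,73),(530,38),(547,215),(262,250)]]
print('box',np.round(P,4).tolist(),[np.linalg.norm(P[i]-P[i-1]).round(4) for i in range(4)])
e=(P[0]-P[1])+(P[3]-P[2]); beta=np.degrees(np.arctan2(-e[0],e[1])); print('beta',beta,'mid',np.mean(P,0))
yb=np.array([-np.sin(np.radians(beta)),np.cos(np.radians(beta))])
m=cv2.inRange(h,(0,0,120),(180,80,255)); w=np.zeros_like(m); cv2.circle(w,(280,106),15,255,-1); m&=w
q=np.argwhere(m)[:,::-1]; n,l,st,ce=cv2.connectedComponentsWithStats(m)
for i in range(1,n):
    if st[i,4]>4:
        q=np.array([at(c,x,.084)[:2] for x in np.argwhere(l==i)[:,::-1]]); u,s,vt=np.linalg.svd(q-q.mean(0)); print('line',st[i],q.mean(0),np.degrees(np.arctan2(vt[0,1],vt[0,0])),s)
o=at(c,(274.6,50.5),.045)[:2]; g=at(c,(255.3,34.5),.049)[:2]; print('ptr->green along y',(g-o)@yb, 'x',(g-o)@[yb[1],-yb[0]])
for z in (.06,.084): print('knob',at(c,(280.1,106.7),z)[:2])
print('ball',at(c,(175.9,130.8),.11)[:2])
E
python3 kn.py
```

```text
box [[0.577, -0.2214], [0.6028, -0.4573], [0.4591, -0.4728], [0.4303, -0.2419]] [np.float64(0.1481), np.float64(0.2373), np.float64(0.1445), np.float64(0.2327)]
beta 6.67238472995318 mid [ 0.51730017 -0.34836385]
line [284  95   8  10  36] [ 0.502946  -0.3886213] 147.153114343316 [0.01998316 0.00609394]
ptr->green along y 0.020379922618667116 x 0.021524002543894468
knob [ 0.49509334 -0.38245082]
knob [ 0.49510441 -0.38080977]
ball [ 0.47268013 -0.27497096]
```

```bash
python3 -c "
from h import *
a=np.radians(-43)
# back off 25 mm along tool x so that the knob is ahead of the fingers, in view
print(plan([.4955-.03*np.cos(a),-.3815-.03*np.sin(a),.125],-43))"
```

```text
([52.5, 3.3, 90.3], [0.01, -0.03, 43.16])
```

Emit:
move_arm(targets="10 1 15 0 0 7; 20 1 30 0 0 14; 30 2 45 0 0 21; 40 3 60 0 0 28; 52 3 75 0 0 35; 52 3 90 0 0 42; 52 3 90 0 0 43; 52 3 90 0 0 43")

```text
clock: 52.13
ee_pos: [0.4721, -0.3611, 0.1248]
tcp_rot: [-0.0, 0.931, -0.365, -0.001]
wrist_force: [0.6, 0.3, 0.4]
width: 0.701
grip_force: 0.0
```

```bash
cat > kn2.py <<'E'
from h import *
c0=cap('wrist'); np.save('kn2.npy',c0,allow_pickle=True); c=fix(c0); print(c['s']['ee_pos'],'q',c['s']['joint_positions'].round(3))
q=np.array(pix(c,(.4955,-.3815,.084))); print('knob px',q)
h=cv2.cvtColor(c['frame'],cv2.COLOR_RGB2HSV); x,y=q.astype(int)
w=np.zeros(h.shape[:2],np.uint8); cv2.circle(w,(x,y),38,255,-1)
m=cv2.inRange(h,(0,0,0),(180,255,70))&w; n,l,st,ce=cv2.connectedComponentsWithStats(m)
for i in range(1,n):
    if st[i,4]>60: print('dark',st[i],ce[i].round(1),at(c,ce[i],.077)[:2])
m=cv2.inRange(h,(0,0,130),(180,90,255)); w[:]=0; cv2.circle(w,(x,y),22,255,-1); m&=w; n,l,st,ce=cv2.connectedComponentsWithStats(m)
for i in range(1,n):
    if st[i,4]>10:
        r_=cv2.minAreaRect(np.argwhere(l==i)[:,::-1].astype(np.float32)); print('white',st[i],ce[i].round(1),r_)
f=c['frame'][max(y-36,0):y+36:3,x-42:x+42:3].mean(2).astype(int)
for row in f: print(' '.join('%3d'%v for v in row))
E
python3 kn2.py
```

```text
[ 0.47211355 -0.36105702  0.12475105] q [-0.743  0.061  1.847 -0.     1.235  1.574]
knob px [259.65902816 161.86573062]
dark [ 237  129   47   55 1754] [260.1 154.7] [ 0.49859526 -0.38479881]
white [256 140   5  16  59] [258.1 147.3] ((258.0699768066406, 147.489990234375), (15.414929389953613, 3.6769556999206543), 81.8698959350586)
white [238 165  17  18  94] [246.6 175.3] ((245.30599975585938, 174.38327026367188), (23.08405876159668, 5.7288899421691895), 38.1572265625)
white [272 167   9  12  34] [275.5 173.1] ((276.2500305175781, 172.75), (2.8284268379211426, 13.435027122497559), 45.0)
224 223 224 224 223 213 192 208 206 207 206 208 209 209 207 209 207 204 205 203 203 206 208 202 223 224 222 221
221 222 222 223 216 197 208 205 205 206 210 208 192 133 136 143 162 196 202 203 204 209 210 199 204 223 224 223
221 219 221 221 189 206 205 205 205 204 153  67  16   8  13  13  31  43 118 191 209 210 202 203 208 216 224 223
221 220 219 203 204 207 207 206 204 126  34  19  18  57  30  21  26  37  37  50 186 201 204 208 210 197 224 222
223 221 220 195 205 205 205 202 112  32  32  28  35 223  
[... 1482 characters left out ...]
 204 205 208 219 221 220 220
223 223 224 223 222 222 212 205 197 203 207 210 194  34  39  37  37  33  77 203 206 205 211 220 222 221 219 219
222 222 222 222 221 221 223 219 207 206 211 206 202  65  38  36  36  47 144 204 206 216 220 221 223 223 220 219
223 221 220 219 222 220 222 221 220 219 212 206 208 188 158 169 181 198 205 210 219 220 221 221 222 221 220 212
222 221 220 220 221 222 221 221 220 220 221 217 215 216 216 215 217 218 217 219 221 221 220 220 219 219 211 220
220 220 220 221 221 223 223 220 221 222 222 221 220 219 220 221 221 220 219 219 218 220 220 221 219 213 221 223
220 220 222 222 221 220 220 220 222 223 221 221 220 219 219 220 220 219 219 220 221 220 219 219 216 225 225 222
```

Run:
```python
from h import *
for n,c in (('raw',np.load('kn2.npy',allow_pickle=True).item()),):
  for k in (c,fix(c)):
    print('ring',at(k,(260,151.5),.041)[:2],'disc',at(k,(260.5,153),.054)[:2])
    a=at(k,(264.5,184),.084)[:2]; t=np.radians(-34.5); print('from bar end',a+.021*np.array([np.cos(t),np.sin(t)]))
    b=at(k,(261.5,158),.084)[:2]; print('bar mid',b)
    # bar edges angle
    for p,q in (((251,132),(257,180)),((266,135),(272,183)),((257,141),(261,155))):
        d=at(k,p,.084)-at(k,q,.084); print(np.degrees(np.arctan2(d[1],d[0])))
```

```text
ring [ 0.4973515  -0.38502427] disc [ 0.49754246 -0.38569287]
from bar end [ 0.4981534  -0.38619451]
bar mid [ 0.49766303 -0.38655669]
-35.86098132132624
-35.297865124898294
-26.93408946051554
ring [ 0.49641649 -0.38283121] disc [ 0.49662572 -0.38358498]
from bar end [ 0.49706065 -0.38408063]
bar mid [ 0.49677925 -0.38463366]
-35.95434947247478
-35.374615602538036
-27.026254868950478
```

```bash
python3 -c "
from h import *
print(plan([.4973,-.3848,.085],-35.5))"
```

```text
([33.7, 0.0, 41.1], [0.03, -0.07, -7.27])
```

Emit:
move_arm(targets="17 0 15 0 0 -4; 34 0 30 0 0 -7.3; 34 0 40 0 0 -7.3; 34 0 40 0 0 -7.3; 34 0 40 0 0 -7.3; 34 0 40 0 0 -7.3; 34 0 40 0 0 -7.3; 34 0 40 0 0 -7.3", jaw=0.5)

```text
clock: 52.85
ee_pos: [0.4973, -0.386, 0.087]
tcp_rot: [0.001, 0.952, -0.306, 0.001]
wrist_force: [0.3, -0.6, -0.9]
width: 0.5
grip_force: 0.0
```

Run:
```python
from h import *
c=cap('wrist'); s=c['s']; print(s['ee_pos'],s['width']); print(plan([.4973,-.3848,.0555],-35.5))
x,y=np.array(pix(fix(c),(.4973,-.3848,.084))).astype(int); print(x,y)
f=c['frame'][y-60:y+20:4,x-60:x+60:4].mean(2).astype(int)
for row in f: print(' '.join('%3d'%v for v in row))
```

```text
[ 0.49728372 -0.3860329   0.0869655 ] 0.5003712915104317
([-0.8, -1.0, 31.3], [0.05, -0.16, -0.19])
259 217
219 219 221 222 220 221 222 222 222 221 222 224 225 224 224 225 223 223 223 224 224 221 221 222 221 221 222 223 225 225
220 218 222 223 223 222 223 223 223 221 220 223 221 186 177 185 182 204 221 222 221 220 222 224 224 222 222 224 225 225
220 221 223 224 224 223 223 223 222 221 182 172 200 206 204 209 208 207 183 165 214 221 223 224 224 221 223 224 224 225
221 222 222 222 222 222 223 222 215 168 207 205 207 205 209 209 210 207 208 205 191 190 224 225 223 222 221 223 224 225
222 221 222 220 221 221 221 208 196 208 206 205 205 209 210 209 207 208 206 205 203 200 168 223 224 221 220 222 222 223
219 220 222 221 220 219 218 191 207 206 206 204 209 202 180 171 197 205 205 203 200 203 208 187 223 222 222 221 222 222
220 221 223 223 221 219 178 206 204 205 204 184  52  18  20  20  13  31 130 200 206 210 209 197 211 224 221 221 222 223
221 223 223 222 221 212 205 204 205 202 125  32  33   7  10  10  11  32  31  44 198 208 199 208 200 223 222 221 223 223
222 224 222 221 219 191 204 203 
[... 707 characters left out ...]
 132 203 201 177  41  41  38  33  36  86 206  33  24  38  35  35  65 202 200 202  79  12 217 221 220
221 222 111  16  13 104 201 202 200  50  41  41  36  34  56 109  35  22  40  36  37 167 201 204 202  20  10  35 193 218
223 139   7   6  15 105 205 202 203 182  42  42  39  32  41  39  35  22  35  38  95 201 204 203 219  19  15   9  20 211
197   8  12  11  16  84 221 202 202 206 149  46  40  35  41  37  37  22  40 107 201 204 201 217 213  20  20  11   9  54
 23   5   8  16  14  56 221 219 204 197 205 204 118  34  44  40  34  31 177 205 204 205 215 219 208  16  16  14  12  13
  9  12  14  18  16  56 221 221 220 205 208 207 201  32  44  38  35  55 204 204 207 219 222 220 207  17  15  15   7  11
```

Emit:
move_arm(targets="0 -0.5 8 0 0 0; 0 -0.5 16 0 0 0; 0 -0.5 24 0 0 0; 0 -0.5 29 0 0 0; 0 -0.5 29 0 0 0; 0 -0.5 29 0 0 0; 0 -0.5 29 0 0 0; 0 -0.5 29 0 0 0")

```text
clock: 53.57
ee_pos: [0.4977, -0.3858, 0.0571]
tcp_rot: [0.001, 0.952, -0.306, 0.001]
wrist_force: [-0.3, 0.0, 0.5]
width: 0.501
grip_force: 0.0
```

Emit:
move_arm(targets="0 0 0 0 0 0; 0 0 0 0 0 0; 0 0 0 0 0 0; 0 0 0 0 0 0; 0 0 0 0 0 0; 0 0 0 0 0 0; 0 0 0 0 0 0; 0 0 0 0 0 0", jaw=1, force=12)

```text
clock: 54.23
ee_pos: [0.4972, -0.3857, 0.0567]
tcp_rot: [0.001, 0.952, -0.306, 0.0]
wrist_force: [-0.2, -1.5, 1.0]
width: 0.146
grip_force: 12.0
```

Emit:
move_arm(targets="0 0 0 0 0 -6; 0 0 0 0 0 -12; 0 0 0 0 0 -18; 0 0 0 0 0 -24; 0 0 0 0 0 -30; 0 0 0 0 0 -36; 0 0 0 0 0 -42; 0 0 0 0 0 -48")

```text
clock: 54.9
ee_pos: [0.4976, -0.3841, 0.0567]
tcp_rot: [-0.001, 0.994, 0.11, 0.0]
wrist_force: [-0.5, 4.5, 2.6]
width: 0.146
grip_force: 12.0
```

```bash
cat > pt.py <<'E'
from h import *
s=r.observe(); print(s['ee_pos'],s['wrist_force'],s['torque'],'q6',s['joint_positions'][5])
yb=np.array([-np.sin(np.radians(6.67)),np.cos(np.radians(6.67))])
for n in ('wrist','scene'):
    c=cap(n); 
    if n=='wrist': c=fix(c)
    h=cv2.cvtColor(c['frame'],cv2.COLOR_RGB2HSV); B={}
    for nm,lo,hi,z in (('g',(45,90,40),(80,255,255),.049),('o',(5,150,150),(20,255,255),.045)):
        m=cv2.inRange(h,lo,hi); k,l,st,ce=cv2.connectedComponentsWithStats(m)
        for i in range(1,k):
            p=at(c,ce[i],z)[:2]
            if st[i,4]>4 and np.linalg.norm(p-[.575,-.37])<.07: B.setdefault(nm,[]).append((int(st[i,4]),ce[i].round(1).tolist(),p.round(4)))
    print(n,B)
    if 'g' in B and 'o' in B: print('delta y',(max(B['g'],key=lambda b:b[0])[2]-max(B['o'],key=lambda b:b[0])[2])@yb)
E
python3 pt.py
```

```text
[ 0.49757698 -0.3841247   0.0567463 ] [-0.53417574  4.50494922  2.62101575] [ 0.83637568  0.06212335 -0.04139116] q6 0.6067086377000082
wrist {'g': [(82, [241.1, 83.9], array([ 0.5823, -0.354 ]))], 'o': [(192, [259.3, 119.3], array([ 0.5619, -0.3706]))]}
delta y 0.014118170350856236
scene {'o': [(8, [138.6, 199.0], array([ 0.5591, -0.3725]))]}
```

Emit:
move_arm(targets="0 0 0 0 0 -6; 0 0 0 0 0 -12; 0 0 0 0 0 -18; 0 0 0 0 0 -24; 0 0 0 0 0 -30; 0 0 0 0 0 -36; 0 0 0 0 0 -42; 0 0 0 0 0 -48")

```text
clock: 55.67
ee_pos: [0.4966, -0.3829, 0.0567]
tcp_rot: [-0.003, 0.864, 0.503, 0.0]
wrist_force: [-4.0, 9.5, 7.8]
width: 0.148
grip_force: 12.0
```

Emit:
move_arm(targets="0 0 0 0 0 -6; 0 0 0 0 0 -12; 0 0 0 0 0 -18; 0 0 0 0 0 -24; 0 0 0 0 0 -30; 0 0 0 0 0 -36; 0 0 0 0 0 -42; 0 0 0 0 0 -48")

```text
clock: 56.33
ee_pos: [0.495, -0.3827, 0.0567]
tcp_rot: [-0.004, 0.585, 0.811, 0.0]
wrist_force: [-8.4, 10.2, 10.2]
width: 0.144
grip_force: 12.0
```

```bash
python3 pt.py
```

```text
[ 0.495039   -0.38274726  0.05667426] [-8.41192295 10.17402934 10.24001032] [ 1.79673131  1.50216577 -0.04654837] q6 -1.0656805007540824
wrist {'g': [(90, [381.2, 213.0], array([ 0.5837, -0.3561]))], 'o': [(201, [355.1, 208.4], array([ 0.5639, -0.36  ])), (9, [286.0, 250.1], array([ 0.5264, -0.4072])), (77, [286.8, 271.2], array([ 0.5336, -0.4245]))]}
delta y 0.0015738194237490022
scene {}
```

Emit:
move_arm(targets="0 0 0 0 0 -2; 0 0 0 0 0 -4; 0 0 0 0 0 -5; 0 0 0 0 0 -5; 0 0 0 0 0 -5; 0 0 0 0 0 -5; 0 0 0 0 0 -5; 0 0 0 0 0 -5")

```text
clock: 57.1
ee_pos: [0.4949, -0.3828, 0.0567]
tcp_rot: [-0.004, 0.551, 0.835, 0.001]
wrist_force: [-8.6, 9.6, 10.5]
width: 0.143
grip_force: 12.0
```

Emit:
move_arm(targets="0 0 0 0 0 0; 0 0 0 0 0 0; 0 0 0 0 0 0; 0 0 0 0 0 0; 0 0 0 0 0 0; 0 0 0 0 0 0; 0 0 0 0 0 0; 0 0 0 0 0 0", jaw=0.6)

```text
clock: 57.77
ee_pos: [0.4975, -0.3856, 0.0566]
tcp_rot: [0.001, 0.55, 0.835, -0.0]
wrist_force: [0.1, 0.2, -0.7]
width: 0.402
grip_force: 0.0
```

Emit:
move_arm(targets="0 0 0 0 0 0; 0 0 -15 0 0 0; 0 0 -40 0 0 0; 0 0 -70 0 0 7; 0 0 -100 0 0 14; 0 0 -130 0 0 21; 0 0 -130 0 0 28; 0 0 -130 0 0 35")

```text
clock: 58.43
ee_pos: [0.4987, -0.3866, 0.1905]
tcp_rot: [0.004, 0.777, 0.629, 0.0]
wrist_force: [-0.6, 0.2, -0.4]
width: 0.4
grip_force: 0.0
```

```bash
python3 -c "
from h import *
print(plan([.46,-.365,.13],6.7))"
```

```text
([13.3, -42.7, 60.2], [0.46, -0.01, 71.27])
```

Emit:
move_arm(targets="0 0 0 0 0 7; 0 0 0 0 0 14; 0 0 0 0 0 21; 0 0 0 0 0 28; 0 0 0 0 0 35; 0 0 0 0 0 42; 0 0 0 0 0 49; 0 0 0 0 0 56")

```text
clock: 59.1
ee_pos: [0.4973, -0.3853, 0.1866]
tcp_rot: [0.001, 0.982, 0.19, 0.0]
wrist_force: [0.7, -0.1, -0.2]
width: 0.399
grip_force: 0.0
```

```bash
python3 -c "
from h import *
print(plan([.465,-.365,.13],6.7))"
```

```text
([-22.3, -31.0, 56.6], [0.07, -0.02, 15.26])
```

Emit:
move_arm(targets="-8 -10 20 0 0 6; -16 -20 40 0 0 12; -22 -31 55 0 0 15.2; -22 -31 55 0 0 15.2; -22 -31 55 0 0 15.2; -22 -31 55 0 0 15.2; -22 -31 55 0 0 15.2; -22 -31 55 0 0 15.2")

```text
clock: 59.77
ee_pos: [0.4664, -0.3661, 0.1334]
tcp_rot: [0.002, 0.998, 0.062, 0.001]
wrist_force: [-1.1, -0.2, -0.6]
width: 0.4
grip_force: 0.0
```

```bash
python3 pt.py
python3 - <<'E'
from h import *
# box y direction from the scale edge / columns: compare raw image columns with the tool yaw
c=cap('wrist'); k=fix(c); h=cv2.cvtColor(c['frame'],cv2.COLOR_RGB2HSV); q=rot(c['s']['tcp_rot']).apply([1,0,0]); print('toolyaw',np.degrees(np.arctan2(q[1],q[0])))
m=cv2.inRange(h,(5,150,150),(20,255,255)); n,l,st,ce=cv2.connectedComponentsWithStats(m); 
for i in range(1,n):
    if st[i,4]>40 and 200<ce[i][0]<320: 
        a=np.argwhere(l==i); print('ptr',st[i],{int(r_):(a[a[:,0]==r_][:,1].min(),a[a[:,0]==r_][:,1].max()) for r_ in np.unique(a[:,0])})
m=cv2.inRange(h,(45,90,40),(80,255,255)); n,l,st,ce=cv2.connectedComponentsWithStats(m)
for i in range(1,n):
    if st[i,4]>10 and 200<ce[i][0]<320: a=np.argwhere(l==i); print('green',st[i],{int(r_):(a[a[:,0]==r_][:,1].min(),a[a[:,0]==r_][:,1].max()) for r_ in np.unique(a[:,0])})
# far box edge: brightness step of white box vs bench, by columns
L=nets.look_for('wrist','control')[:1]; print(L)
E
```

```text
[ 0.46640365 -0.366101    0.13337717] [-1.0830734  -0.17452211 -0.64284506] [ 0.04721625  0.01547085 -0.03871196] q6 0.6904089715340624
wrist {'g': [(50, [261.9, 61.1], array([ 0.5824, -0.3549]))], 'o': [(108, [261.1, 84.6], array([ 0.5609, -0.3569]))]}
delta y -0.0005107768070741672
scene {}
toolyaw 7.132938682546217
ptr [256  72  12  18 111] {72: (np.int64(262), np.int64(262)), 73: (np.int64(261), np.int64(263)), 74: (np.int64(260), np.int64(263)), 75: (np.int64(260), np.int64(263)), 76: (np.int64(260), np.int64(263)), 77: (np.int64(260), np.int64(263)), 78: (np.int64(260), np.int64(263)), 79: (np.int64(260), np.int64(263)), 80: (np.int64(260), np.int64(263)), 81: (np.int64(261), np.int64(263)), 82: (np.int64(261), np.int64(263)), 83: (np.int64(261), np.int64(263)), 84: (np.int64(257), np.int64(266)), 85: (np.int64(256), np.int64(267)), 86: (np.int64(256), np.int64(267)), 87: (np.int64(256), np.int64(267)), 88: (np.int64(256), np.int64(267)), 89: (np.int64(256), np.int64(267))}
green [261  56   4  11  42] {56: (np.int64(261), np.int64(264)), 57: (np.int64(261), np.int64(264)), 58: (np.int64(261), np.int64(264)), 59: (np.int64(261), np.int64(264)), 60: (np.int64(261), np.int64(264)), 61: (np.int64(261), np.int64(264)), 62: (np.int64(261), np.int64(264)), 63: (np.int64(261), np.int64(264)), 64: (np.int64(261), np.int64(264)), 65: (np.int64(261), np.int64(264)), 66: (np.int64(262), np.int64(263))}
[{'location': [245.8, 127.9], 'score': 0.7}]
```

The pointer is level with the green tab, within about 0.6 mm. Next is the lamp lever.

```bash
python3 -c "
from h import *
print(plan([.4345,-.2797,.15],7)); c=fix(cap('wrist'))
print([(round(l['score'],2),at(c,l['location'],.11)[:2].round(4)) for l in nets.look_for('wrist','lamp_tip')[:2]])"
```

```text
([-20.3, -88.9, -18.0], [0.11, -0.06, 0.13])
[(0.82, array([ 0.4746, -0.2762]))]
```

Emit:
move_arm(targets="-7 -10 -18 0 0 0; -14 -40 -18 0 0 0; -21 -70 -18 0 0 0; -21 -89 -18 0 0 0; -21 -89 -18 0 0 0; -21 -89 -18 0 0 0; -21 -89 -18 0 0 0; -21 -89 -18 0 0 0", jaw=1)

```text
clock: 60.73
ee_pos: [0.4337, -0.2803, 0.1497]
tcp_rot: [0.001, 0.998, 0.062, 0.0]
wrist_force: [0.5, -0.7, -0.4]
width: 0.006
grip_force: 0.0
```

Emit:
move_arm(targets="0 0 15 0 0 0; 0 0 30 0 0 0; 0 0 45 0 0 0; 0 0 60 0 0 0; 0 0 67 0 0 0; 0 0 67 0 0 0; 0 0 67 0 0 0; 0 0 67 0 0 0")

```text
clock: 61.4
ee_pos: [0.4341, -0.2802, 0.0835]
tcp_rot: [0.001, 0.998, 0.062, 0.001]
wrist_force: [0.6, 0.3, -0.2]
width: 0.007
grip_force: 0.0
```

```bash
python3 -c "
from h import *
d=np.array([np.cos(np.radians(7)),np.sin(np.radians(7))]); p=np.array([.4735,-.2755])+.0264*d
s=r.observe(); print(s['ee_pos'],s['wrist_force'],plan([*(p+.003*d),.083],7))
c=fix(cap('wrist')); print([(round(l['score'],2),at(c,l['location'],.11)[:2].round(4)) for l in nets.look_for('wrist','lamp_tip')[:2]])"
```

```text
[ 0.43405467 -0.28019991  0.08351805] [ 0.58949606  0.29814911 -0.16228642] ([69.1, 0.3, 0.6], [0.14, -0.09, 0.09])
[]
```

Emit:
move_arm(targets="8 0 0 0 0 0; 16 0 0 0 0 0; 24 0 0 0 0 0; 32 0 0 0 0 0; 40 0 0 0 0 0; 48 0 0 0 0 0; 56 0 0 0 0 0; 63 0 0 0 0 0")

```text
clock: 62.17
ee_pos: [0.4966, -0.2712, 0.082]
tcp_rot: [0.0, 0.998, 0.062, -0.0]
wrist_force: [-2.0, -0.8, -0.1]
width: 0.003
grip_force: 0.8
```

Emit:
move_arm(targets="1 0 0 0 0 0; 2 0 0 0 0 0; 3 0 0 0 0 0; 4 0 0 0 0 0; 5 0 0 0 0 0; 5 0 0 0 0 0; 5 0 0 0 0 0; 5 0 0 0 0 0")

```text
clock: 62.83
ee_pos: [0.4999, -0.2708, 0.0821]
tcp_rot: [0.0, 0.998, 0.062, -0.001]
wrist_force: [-4.8, -0.8, -0.5]
width: 0.007
grip_force: 2.4
```

Emit:
move_arm(targets="1 0 0 0 0 0; 2 0 0 0 0 0; 2 0 0 0 0 0; 2 0 0 0 0 0; 2 0 0 0 0 0; 2 0 0 0 0 0; 2 0 0 0 0 0; 2 0 0 0 0 0")

```text
clock: 63.5
ee_pos: [0.5001, -0.2708, 0.082]
tcp_rot: [0.0, 0.998, 0.062, -0.003]
wrist_force: [-11.4, -0.4, 2.3]
width: 0.009
grip_force: 5.7
```

Emit:
move_arm(targets="-15 0 0 0 0 0; -30 0 0 0 0 0; -45 0 0 0 0 0; -55 0 -20 0 0 0; -60 0 -60 0 0 0; -60 0 -100 0 0 0; -60 0 -130 0 0 0; -60 0 -130 0 0 0")

```text
clock: 64.17
ee_pos: [0.4478, -0.281, 0.2227]
tcp_rot: [0.006, 0.998, 0.062, 0.008]
wrist_force: [0.9, -0.3, 0.8]
width: 0.005
grip_force: 0.0
```

```bash
python3 - <<'E'
from h import *
c=fix(cap('wrist')); s=c['s']; print(s['clock'],s['ee_pos'],s['wrist_force'])
print([(round(l['score'],2),at(c,l['location'],.11)[:2].round(4)) for l in nets.look_for('wrist','lamp_tip')[:2]])
h=cv2.cvtColor(c['frame'],cv2.COLOR_RGB2HSV); m=cv2.inRange(h,(0,0,0),(180,255,55)); n,l,st,ce=cv2.connectedComponentsWithStats(m)
for i in range(1,n):
    if 100<st[i,4]<1500 and st[i,1]<190: print(st[i],at(c,ce[i],.11)[:2].round(4))
E
python3 pt.py
python3 - <<'E'
from h import *
for n in ('top','scene'):
    c=cap(n); print(n,[(t,[(round(l['score'],2),at(c,l['location'],.048)[:2].round(3).tolist()) for l in nets.look_for(n,t)[:2]]) for t in ('plate_red','plate_yellow','plate_blue','plate_black','lamp_tip')])
E
```

```text
64.1667 [ 0.44780129 -0.28096113  0.22265783] [ 0.85719899 -0.33080334  0.77975586]
[(0.61, array([ 0.5225, -0.2663]))]
[ 21   0  25  18 137] [0.6366 0.0257]
[ 19  58  25  18 273] [0.5579 0.0146]
[ 18  82  37  10 242] [5.33e-01 1.00e-04]
[244  94  24  24 445] [ 0.5242 -0.2699]
[328 127  39  32 799] [ 0.5   -0.367]
[ 0.445082   -0.2789761   0.21554433] [ 0.54629308 -0.42188233 -0.91095112] [ 0.01587098  0.00037532 -0.00822117] q6 0.7842575578014377
wrist {'g': [(30, [334.3, 67.3], array([ 0.5811, -0.3543]))], 'o': [(63, [333.3, 84.3], array([ 0.5605, -0.3567]))]}
delta y -8.94853787984217e-06
scene {}
top [('plate_red', []), ('plate_yellow', [(0.76, [0.641, 0.212]), (0.39, [0.614, 0.181])]), ('plate_blue', [(0.59, [0.611, 0.381]), (0.19, [0.592, -0.545])]), ('plate_black', [(0.59, [0.595, 0.088])]), ('lamp_tip', [])]
scene [('plate_red', []), ('plate_yellow', [(0.69, [0.541, -0.344])]), ('plate_blue', [(0.98, [0.611, 0.391]), (0.74, [0.524, 0.493])]), ('plate_black', [(0.87, [0.606, 0.073]), (0.66, [0.653, -0.078])]), ('lamp_tip', [])]
```

```bash
python3 -c "
from h import *
print(finish_job())"
```

```text
the job is handed in; nothing more can be done
None
```

I handed the job in at about 64 s of robot time: the blue, yellow and black plates are clipped in their own holders (no red plate was on the bench), the pointer is within about 0.6 mm of the green tab, and the lamp lever is pushed to its stop; `finish_job()` gave no pass or fail result.

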